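# Tip a pail of pipe couplings into the stock carton

## Task

Carry the pail of pipe couplings by its bail onto the wooden step beside the open carton and stand it there, lug away from the carton, letting go of it. Then take it by the lug at its bottom rim instead and tip it up over the step's stop batten so that all three couplings end up in the carton. Finally stand the empty pail upright again, out of the carton, and leave the tin, the pipe offcut and the wrench where they are.

Things in the scene. Friction and masses are not known exactly. Their poses are not given: they have to be found in the camera images.
- pail_mid (a point): Round open steel pail, 90 mm tall, outer radius 60 mm at the foot and 77 mm at the mouth, wall 4 mm, floor 5 mm, about 0.36 kg empty and 0.5 kg full (varies). This point is on its axis, 45 mm above its underside; z points up out of the mouth. The two bail ears are at +x and -x, the tipping lug at -y.
- pail_lug (a point): T-shaped tipping lug on the pail's bottom rim, at its -y side: a round bar 36 mm long along the pail's x, 24 mm in diameter, on a 14 mm wide middle web. Point: the bar's centre, 86 mm from the pail's axis, 16 mm above its underside; axes as the pail's. Pinch its two flat ends, fingers slanting in under the flared wall. A 15 N grip lets the pail swing about the bar; a 60 N one turns it.
- bail_grip (a point): Middle of the bail's wooden grip, a round bar 80 mm long along the pail's x, 18 mm in diameter. The bail is a wire bow 174 mm wide, hinged at the ears on a line 80 mm above the pail's underside, through its axis; this point lies 80 mm from that line (160 mm above the underside with the bail upright). Its z axis points from hinge line to grip.
- bail (a joint): Bail angle in rad: 0 upright, positive leaning to the pail's -y (lug) side, to 1.5 either way. Slight hinge friction: it stays where it is left.
- step_top (a point): Place for the pail on the fixed wooden step: on its top face, 85 mm above the bench; z up, y towards the carton. The step reaches 100 mm either way in x, 55 mm in -y and 76 mm in +y, where a stop batten 12 mm high and 12 mm thick edges it (near face at y = 64 mm). With the pail standing here, axes alike, its foot is 4 mm short of the batten and its lug overhangs the back edge.
- carton_in (a point): Open cardboard stock carton, fixed, right behind the batten; 270 mm (x) by 260 mm (y) outside, walls 65 mm high and 5 mm thick. This point is the middle of its inner floor, 5 mm above the bench and 210 mm from step_top along y; same axes as step_top.
- coupling0_mid (a point): Grey pipe coupling, a plain tube 40 mm in outer diameter and 60 mm long, one of three alike, standing loose in the pail; tipping the pail 100 to 120 degrees surely lets it slide out. This point is its centre; z is its tube axis.
- coupling1_mid (a point): Grey pipe coupling, a plain tube 40 mm in outer diameter and 60 mm long, one of three alike, standing loose in the pail; tipping the pail 100 to 120 degrees surely lets it slide out. This point is its centre; z is its tube axis.
- coupling2_mid (a point): Grey pipe coupling, a plain tube 40 mm in outer diameter and 60 mm long, one of three alike, standing loose in the pail; tipping the pail 100 to 120 degrees surely lets it slide out. This point is its centre; z is its tube axis.
- tin_mid (a point): Bystander: closed round tin, 76 mm in diameter, 110 mm tall. The point is its centre.
- offcut_mid (a point): Bystander: upright grey pipe offcut, 90 mm in diameter, 130 mm tall. The point is its centre.
- wrench_grip (a point): Bystander: steel wrench, 200 mm long, lying flat; the point is on its handle, x along it.
Mind the look-alikes: they are no part of the job. Leave any purple or turquoise look-alike of the part that bears coupling1_mid alone. Of the things that look like the part that bears pail_mid, the larger one is meant.

How it is judged:
By the outcome, as a careful person would: the job done as asked, in the order asked, and still so for the second after the job is handed in, with the robot touching nothing.
It also fails if it takes over 72 s, if anything falls off the work surface, if the arm or the gripper's body presses on something with over 40 N, if the wrist force passes 120 N, or if a joint passes its speed limit or range.

## Robot

A 7-joint arm with a two-finger parallel gripper is mounted at the origin on the work surface. World frame = base frame: x ahead of the robot, y to its left, z up, the work surface at z = 0. Lengths are in m, angles in rad, forces in N, time in s.
With the tool pointing down it reaches from about 0.425 to 0.925 m from the base axis. Payload 6.8 kg.
Tool frame: the origin (TCP) lies at the very end of the fingers, on their centre line; the grasp point (between the pads) lies 19 mm behind it (tcp_to_grasp is the distance from the TCP to the grasp point, in m); z points along the fingers, y is the direction in which the jaws open and shut (so a half turn about z gives the same grasp; the last joint's range is limited). The gripper opens to 85 mm and grips with 20 to 120 N. Pads are 22 mm wide; open, the fingers measure 114 mm over their backs; the gripper's body (76 mm by 85 mm) begins 54 mm behind the grasp point. The pads swing forward as they close: fully open they stand 13 mm farther back than shut.
Start: joints at [-1.376, 0.477, 0.022, 1.555, -0.011, 1.109, -0.083], TCP at [0.201, 0.644, 0.231] pointing down, gripper open.
Joint ranges: [-2.96, 2.96], [-0.34, 2.1], [-1.41, 1.46], [0.24, 2.44], [-1.37, 4.51], [0.17, 1.92], [-2.96, 2.96]. Speed limits (rad/s): [2.39, 2.39, 3.14, 3.14, 3.14, 3.14, 3.14].

## Interface

Orientations are given as a unit quaternion [w, x, y, z].
In Python, from station import * gives the robot as it stands.
- The arm moves only by the tool apply_moves, never from a script. Its argument "increments" is one flat list of numbers, 5 for each row, row after row: the finger opening in mm, from 0 to 85.4, then the shift along the tool's x, y, z in mm, then the turn about the tool's z in degrees. In form: [claw, tx, ty, tz, roll, claw, tx, ty, tz, roll, ...]. A call has 1 to 12 rows; each row shifts and turns the pose as measured when the row begins, along the tool's axes as they then stand; what a row does not reach is not made up. A row lasts 1/8 s, in which the tool goes at most 62.5 mm and 10.7 degrees, less where a joint would pass 70% of its speed; a pose out of reach is approached as far as the arm can. A call with a gripper value outside its range is refused whole. The fingers move at their own pace and stop on an object; "squeeze" is the grip in N (left out, the last holds). Time passes only in rows, so rows that do not move let the fingers close. It gives the time, the measured TCP pose, the force and the opening at its end, in the units of the state.
- get_obs(): the state, without advancing time (a new reading comes with each control period).
- read_camera(name): name is "side" or "top"; returns (picture, depth): 480x640x3 uint8, blue, green, red; 480x640 float32, m along the optical axis (not along the pixel's ray), 0 where there is no reading.
- get_calibration(name): a dict with "mtx" (3x3 intrinsics, pixels), "camera_from_world" (4x4, takes a point from world to camera coordinates). Camera axes: x right, y down, z forward; pixel columns grow to the right and rows downward; lengths in m; the calibration is good to about 2 mm. A picture is of the moment at which its call begins. get_calibration takes no time and is no camera call.
- hand_in(): hands the job in, once; it reports no verdict.
Trained networks look in the newest picture that a camera, given by its name, has taken for a name from the list of things; names that differ only in an ending like _2 or _b are one class to them, and where a whole thing is asked for, a point or a joint stands for the part that bears it (a point fixed in the world has none). Each returns a list of dicts, best first, with "p" (0 to 1); they miss things now and then, are a little off and sometimes report something else, mostly with a low value. They report only what shows in the picture. A call takes as long as a camera call. They do not tell look-alikes from the thing itself.
- outline_of(camera, thing): "pixels" (480x640 bool, what is visible of it) and "extent" ([centre column, centre row, width, height] in pixels, round what is visible of it).
The state is a dict: "t": time; "q": joint angles; "joint_vel": joint speeds; "joint_torque": joint torques, N m; "eef_pos": TCP position; "tool_rot": TCP orientation; "contact_force": force on the tool from outside, world axes, zero at the start; "torque": the same for the moment, N m; "gripper_width": opening from 0.0 (shut) to 1.0 (fully open).
Only numpy, scipy, OpenCV 4.12 (cv2) and the standard library are available. Lean on these libraries where they do the work, as an engineer would, in place of code of your own. Each camera call takes 0.05 s, during which the arm holds its last target.

## Working session

There is one attempt and no reset: what is moved stays moved. The work goes in short steps, Python scripts to look and compute and a tool call to move; the robot and the scene stay as the last step left them, time stands still between calls to the robot, and variables do not carry over. Pictures are saved under pics/ and viewed, and the job is handed in when it is done.

Besides the shell and the picture viewer there is one more tool, called after ">>>" as name(argument=value, ...) on one line, values as JSON. apply_moves: Moves the arm, as the interface text tells. Its arguments: {"type":"object","properties":{"increments":{"type":"array"},"squeeze":{"type":"number"}},"required":["increments"]}

```bash
ls; mkdir -p pics; python3 - <<'E'
from station import *
import cv2
o=get_obs()
print({k:(v if not hasattr(v,'round') else v) for k,v in o.items()})
for n in ("side","top"):
    im,d=read_camera(n); cv2.imwrite(f"pics/{n}0.png",im)
    c=get_calibration(n); print(n,c)
E
```

```text
pics
{'t': 0.0, 'q': array([-1.37613064,  0.47780929,  0.02235257,  1.55646177, -0.0114924 ,
        1.10929418, -0.08314232]), 'joint_vel': array([ 0.00203866,  0.00055608, -0.0001575 , -0.00155851,  0.00115175,
       -0.00055162, -0.00195126]), 'joint_torque': array([-2.77964045e-04, -5.96433592e+01,  1.60700910e+00, -2.81194121e+01,
        1.22710966e-02,  9.30697366e-03,  1.98756339e-05]), 'eef_pos': array([0.20110546, 0.64372093, 0.23031545]), 'tool_rot': array([-6.42845129e-05,  1.50819497e-01,  9.88560888e-01, -9.19850339e-04]), 'contact_force': array([ 0.05523601, -0.33640713, -0.91392781]), 'torque': array([-0.0044813 ,  0.0172973 ,  0.01115959]), 'gripper_width': 0.9989432751365823}
side {'mtx': array([[541.35778791,   0.        , 318.39787069],
       [  0.        , 541.35778791, 233.62577428],
       [  0.        ,   0.        ,   1.        ]]), 'camera_from_world': array([[ 0.99688054, -0.07828822, -0.01000746, -0.54037414],
       [-0.05660638, -0.62084844, -0.78188422,  0.05224426],
       [ 0.05499921,  0.78001165, -0.62334334,  1.1210075 ],
       [ 0.        ,  0.        ,  0.        ,  1.        ]])}
top {'mtx': array([[573.65358659,   0.        , 319.43418491],
       [  0.        , 573.65358659, 241.17146054],
       [  0.        ,   0.        ,   1.        ]]), 'camera_from_world': array([[ 0.00358001, -0.99995731, -0.00851781, -0.0832054 ],
       [-0.98523649, -0.00206911, -0.17118641,  0.55498665],
       [ 0.17116148,  0.0090049 , -0.98520184,  1.13803522],
       [ 0.        ,  0.        ,  0.        ,  1.        ]])}
```

View pics/side0.png

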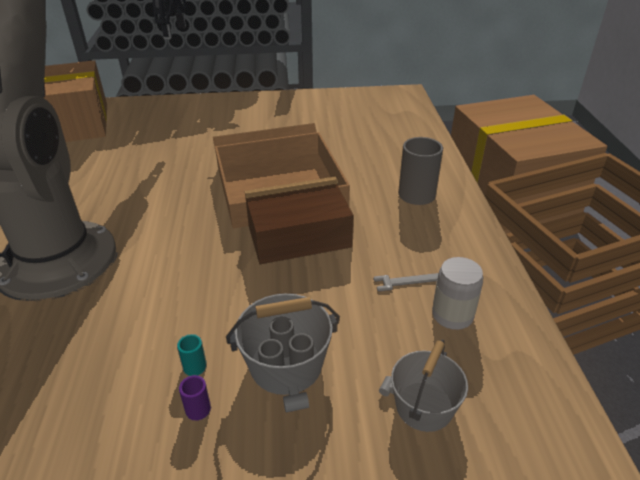

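View pics/top0.png

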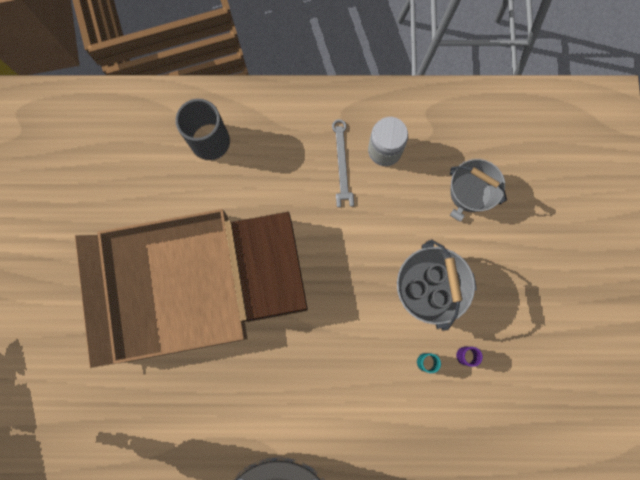

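The larger pail, with the couplings, is at side (285,340) / top (437,287). The small pail at side (428,385) is the look-alike. The purple and turquoise tubes at side (195,397) and (192,355) are also look-alikes. Now measuring.

```bash
cat > h.py <<'E'
from station import *
import numpy as np, cv2
from scipy.spatial.transform import Rotation as R
def cloud(n,d):
    c=get_calibration(n); K=c["mtx"]; T=np.linalg.inv(c["camera_from_world"])
    v,u=np.mgrid[0:480,0:640]
    p=np.stack([(u-K[0,2])/K[0,0]*d,(v-K[1,2])/K[1,1]*d,d],-1)
    return p@T[:3,:3].T+T[:3,3]
def proj(n,P):
    c=get_calibration(n); P=np.atleast_2d(P); q=P@c["camera_from_world"][:3,:3].T+c["camera_from_world"][:3,3]
    q=q@c["mtx"].T; return q[:,:2]/q[:,2:]
def rot(o): 
    w,x,y,z=o["tool_rot"]; return R.from_quat([x,y,z,w]).as_matrix()
E
python3 - <<'E'
from h import *
for n in ("side","top"):
    im,d=read_camera(n); np.savez(f"{n}0.npz",im=im,d=d,P=cloud(n,d))
    for t in ("pail_mid","bail_grip","bail","pail_lug","coupling1_mid","step_top","carton_in","tin_mid","offcut_mid","wrench_grip"):
        try:
            for r in outline_of(n,t): 
                print(n,t,round(r["p"],2),np.round(r["extent"]),r["pixels"].sum())
                P=cloud(n,d)[r["pixels"]&(d>0)]; print("   ",P.min(0).round(3),P.max(0).round(3),np.median(P,0).round(3))
        except Exception as e: print(n,t,e)
E
```

```text
side pail_mid 0.72 [424. 386.  93.  94.] 5101
    [ 0.607 -0.465 -0.002] [ 0.735 -0.28   0.125] [ 0.674 -0.395  0.034]
side pail_mid 0.66 [282. 353. 114. 119.] 6339
    [ 0.366 -0.409 -0.002] [ 0.562 -0.184  0.169] [ 0.467 -0.331  0.062]
side bail_grip 0.61 [283. 319. 110.  51.] 921
    [ 0.375 -0.346 -0.001] [ 0.55  -0.184  0.169] [ 0.466 -0.334  0.161]
side bail_grip 0.6 [430. 375.  27.  72.] 483
    [ 0.639 -0.463 -0.003] [ 0.738 -0.285  0.125] [ 0.668 -0.419  0.121]
side bail 0.93 [429. 378.  32.  80.] 501
    [ 0.638 -0.465 -0.001] [ 0.738 -0.28   0.125] [ 0.668 -0.419  0.121]
side bail 0.48 [282. 336.  26.  39.] 595
    [ 0.437 -0.303  0.008] [ 0.479 -0.247  0.069] [ 0.462 -0.286  0.055]
side pail_lug 0.85 [281. 354. 112. 118.] 6723
    [ 0.361 -0.409 -0.003] [ 0.562 -0.149  0.169] [ 0.467 -0.33   0.06 ]
side pail_lug 0.6 [425. 385.  89.  90.] 5189
    [ 0.609 -0.465 -0.003] [ 0.756 -0.28   0.125] [ 0.674 -0.394  0.033]
side pail_lug 0.44 [282. 318. 115.  48.] 1075
    [ 0.362 -0.346 -0.002] [ 0.562 -0.152  0.169] [ 0.465 -0.333  0.16 ]
side pail_lug 0.41 [282. 194. 143. 140.] 
[... 2792 characters left out ...]

top coupling1_mid 0.55 [430. 363.  21.  21.] 286
    [ 0.29  -0.321 -0.   ] [ 0.329 -0.282  0.064] [ 0.308 -0.301  0.049]
top step_top 0.74 [190. 287. 231. 160.] 27638
    [ 0.297 -0.057 -0.008] [0.638 0.451 0.101] [0.47  0.207 0.007]
top carton_in 0.83 [194. 287. 234. 162.] 27357
    [ 0.3   -0.057 -0.007] [0.629 0.419 0.101] [0.47  0.207 0.007]
top tin_mid 0.96 [388. 144.  43.  52.] 1499
    [ 0.729 -0.26  -0.   ] [ 0.804 -0.186  0.115] [ 0.753 -0.22   0.105]
top offcut_mid 0.65 [204. 129.  53.  61.] 2280
    [ 0.742  0.118 -0.009] [0.881 0.244 0.134] [0.79  0.164 0.081]
top wrench_grip 0.81 [345. 164.  24.  91.] 837
    [ 0.638 -0.154 -0.006] [ 0.838 -0.108  0.012] [ 0.735 -0.128  0.004]
```

```bash
python3 - <<'E'
import numpy as np,cv2
a=np.load("side0.npz")["im"][270:430,210:370]; b=np.load("top0.npz")["im"][225:345,385:545]
cv2.imwrite("pics/cs.png",np.hstack([cv2.resize(a,(400,400),interpolation=2),cv2.resize(b,(400,300),interpolation=2) if 0 else cv2.copyMakeBorder(cv2.resize(b,(400,300),interpolation=2),0,100,0,0,0)]))
E
```

```text
(no output)
```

View pics/cs.png

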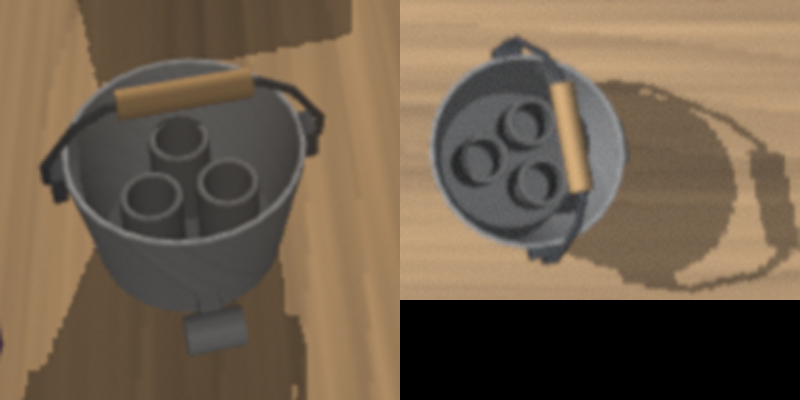

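```bash
python3 - <<'E'
from h import *
from scipy.optimize import least_squares
S=np.load("side0.npz");T=np.load("top0.npz")
for nm,D in (("side",S),("top",T)):
    P=D["P"]; ok=D["d"]>0
    hsv=cv2.cvtColor(D["im"],cv2.COLOR_BGR2HSV)
    # rim
    m=ok&(abs(P[...,2]-.0885)<.005)&(np.hypot(P[...,0]-.468,P[...,1]+.318)<.1)&(hsv[...,1]<70)
    q=P[m][:,:2]; f=least_squares(lambda x:np.hypot(q[:,0]-x[0],q[:,1]-x[1])-.075,[.468,-.318],loss="soft_l1",f_scale=.003)
    print(nm,"pail rim",f.x.round(4),len(q))
    m=ok&(P[...,2]>.14)&(np.hypot(P[...,0]-.468,P[...,1]+.318)<.1)&(hsv[...,1]>90)
    q=P[m]; c=q.mean(0); u=np.linalg.svd(q-c)[2][0]; print("grip",c.round(4),u.round(3),q.min(0).round(3),q.max(0).round(3),"yaw",np.degrees(np.arctan2(u[1],u[0]))%180)
    # lug
    m=ok&(P[...,2]>.012)&(P[...,2]<.032)&(np.hypot(P[...,0]-.468,P[...,1]+.318)<.11)&(np.hypot(P[...,0]-.468,P[...,1]+.318)>.074)
    q=P[m]; print("lug",len(q),q.mean(0).round(4) if len(q) else 0)
    m=ok&(abs(P[...,2]-.085)<.004)&(abs(P[...,0]-.48)<.15)&(P[...,1]<.09)&(P[...,1]>-.1)
    q=P[m][:,:2].astype(np.float32); r=cv2.minAreaRect(q); print("step",len(q),P[m][:,2].mean(),r,cv2.boxPoints(r).round(4).tolist())
    m=ok&(abs(P[...,2]-.099)<.005)&(abs(P[...,0]-.48)<.15)&(P[...,1]<.15)&(P[...,1]>-.1)
    q=P[m][:,:2].astype(np.float32); r=cv2.minAreaRect(q); print("batten",len(q),r,cv2.boxPoints(r).round(4).tolist())
    m=ok&(abs(P[...,2]-.064)<.005)&(abs(P[...,0]-.48)<.25)&(P[...,1]<.45)&(P[...,1]>0.05)
    q=P[m][:,:2].astype(np.float32); r=cv2.minAreaRect(q); print("cartonrim",len(q),r)
    m=ok&(abs(P[...,2]-.02)<.01)
E
```

```text
side pail rim [ 0.4633 -0.3108] 1074
grip [ 0.4665 -0.3346  0.1632] [-0.988 -0.156  0.005] [ 0.427 -0.346  0.14 ] [ 0.534 -0.312  0.169] yaw 8.998424836855662
lug 346 [ 0.4768 -0.4008  0.0243]
step 3529 0.08549241639765394 ((0.5028761029243469, 0.023657917976379395), (0.20006325840950012, 0.13228186964988708), 10.538976669311523) [[0.39239999651908875, 0.07039999961853027], [0.41659998893737793, -0.059700001031160355], [0.6133000254631042, -0.023099999874830246], [0.5891000032424927, 0.10700000077486038]]
batten 403 ((0.4908415973186493, 0.0841890424489975), (0.198532372713089, 0.019222073256969452), 11.136271476745605) [[0.39160001277923584, 0.07440000027418137], [0.3953000009059906, 0.05559999868273735], [0.5900999903678894, 0.09390000253915787], [0.5863999724388123, 0.1128000020980835]]
cartonrim 1337 ((0.46298667788505554, 0.23502250015735626), (0.27084681391716003, 0.33408480882644653), 10.808662414550781)
top pail rim [ 0.4612 -0.3097] 634
grip [ 0.4642 -0.3283  0.1624] [-0.989 -0.151  0.002] [ 0.425 -0.34   0.155] [ 0.503 -0.316  0.168] yaw 8.681928869717325
lug 24 [ 0.4735 -0.4046  0.021 ]
step 4704 0.08352615807774948 ((0.5006529688835144, 0.02548632025718689), (0.19992244243621826, 0.12984058260917664), 10.760656356811523) [[0.3903000056743622, 0.0706000030040741], [0.4146000146865845, -0.05700000002980232], [0.6110000014305115, -0.019600000232458115], [0.5867000222206116, 0.10790000110864639]]
batten 382 ((0.4896581768989563, 0.08408696949481964), (0.19768956303596497, 0.0122158108279109), 10.802607536315918) [[0.391400009393692, 0.07159999758005142], [0.3937000036239624, 0.05959999933838844], [0.5878999829292297, 0.0966000035405159], [0.5856000185012817, 0.10859999805688858]]
cartonrim 2273 ((0.4608606994152069, 0.23790067434310913), (0.2709041237831116, 0.3245449960231781), 10.666764259338379)
```

The crop confirms it: the large pail holds three grey couplings, its lug points to −y (side 296,402), and its bail is nearly upright with a slight lean to the lug.
- Pail axis ≈ (0.462, −0.310), yaw ≈ 9°.
- Grip ≈ (0.4645, −0.329, 0.159).
- step_top ≈ (0.5034, 0.0148, 0.085), yaw 10.8°.

First move: swing over towards the bail.

```bash
cat >> h.py <<'E'
def plan(targets,claw=85.4,o=None,M=None,p=None):
    """targets: list of (xyz, nrows, rolldeg total). print flat rows"""
    o=o or get_obs(); M=rot(o) if M is None else M; p=np.array(o["eef_pos"]) if p is None else np.array(p)
    out=[]
    for t,n,r in targets:
        t=np.array(t,float); st=(t-p)/n
        for i in range(n):
            l=M.T@st*1000
            out.append([claw,*np.round(l,1),round(r/n,1)])
            M=M@R.from_euler("z",r/n,degrees=True).as_matrix()
        p=t
    print(", ".join(f"{a:g}" for row in out for a in row)); print(len(out),"rows")
def st():
    o=get_obs(); M=rot(o)
    print("t",round(o["t"],3),"p",o["eef_pos"].round(4),"x",M[:,0].round(3),"y",M[:,1].round(3),"z",M[:,2].round(3),"F",o["contact_force"].round(1),"w",round(o["gripper_width"]*85.4,1),"q",o["q"].round(3))
E
python3 - <<'E'
from h import *
st()
plan([((.33,.52,.24),3,0),((.48,.27,.25),5,0),((.53,.03,.25),4,0)])
E
```

```text
t 1.2 p [0.2013 0.6443 0.2313] x [-0.954  0.298  0.   ] y [0.298 0.954 0.   ] z [ 0.  0. -1.] F [-0.   0.9  0.1] w 85.6 q [-1.376  0.477  0.022  1.555 -0.011  1.109 -0.083]
85.4, -53.3, -26.8, -2.9, 0, 85.4, -53.3, -26.8, -2.9, 0, 85.4, -53.3, -26.8, -2.9, 0, 85.4, -43.5, -38.8, -2, 0, 85.4, -43.5, -38.8, -2, 0, 85.4, -43.5, -38.8, -2, 0, 85.4, -43.5, -38.8, -2, 0, 85.4, -43.5, -38.8, -2, 0, 85.4, -29.8, -53.5, -0, 0, 85.4, -29.8, -53.5, -0, 0, 85.4, -29.8, -53.5, -0, 0, 85.4, -29.8, -53.5, -0, 0
12 rows
```

>>> apply_moves(increments=[85.4,-53,-27,-3,0,85.4,-53,-27,-3,0,85.4,-53,-27,-3,0,85.4,-44,-39,-2,0,85.4,-44,-39,-2,0,85.4,-44,-39,-2,0,85.4,-44,-39,-2,0,85.4,-44,-39,-2,0,85.4,-30,-54,0,0,85.4,-30,-54,0,0,85.4,-30,-54,0,0,85.4,-30,-54,0,0])

```text
t: 2.7
eef_pos: [0.5414, 0.0191, 0.2506]
tool_rot: [0.002, 0.145, 0.989, 0.004]
contact_force: [1.0, 1.0, -0.5]
gripper_width: 1.0
```

```bash
python3 - <<'E'
from h import *
st()
plan([((.51,-.1,.24),4,-13),((.4645,-.329,.21),5,-13)])
E
```

```text
t 2.7 p [0.5414 0.0191 0.2506] x [-0.958  0.288 -0.003] y [0.288 0.958 0.008] z [ 0.005  0.007 -1.   ] F [ 1.   1.  -0.5] w 85.4 q [-0.419  0.238  0.324  1.875 -0.094  1.036  1.223]
85.4, -1, -30.8, 2.4, -3.2, 85.4, 0.7, -30.8, 2.4, -3.2, 85.4, 2.4, -30.7, 2.4, -3.2, 85.4, 4.2, -30.5, 2.4, -3.2, 85.4, 6.1, -46.3, 5.6, -2.6, 85.4, 8.2, -46, 5.6, -2.6, 85.4, 10.3, -45.6, 5.6, -2.6, 85.4, 12.4, -45.1, 5.6, -2.6, 85.4, 14.4, -44.5, 5.6, -2.6
9 rows
```

>>> apply_moves(increments=[85.4,0,-31,2,-3,85.4,1,-31,2,-3,85.4,2,-31,2,-3,85.4,4,-31,2,-3,85.4,6,-46,5,-3,85.4,8,-46,5,-3,85.4,10,-46,5,-3,85.4,12,-45,5,-3,85.4,14,-45,5,-3,85.4,0,0,0,0])

```text
t: 3.95
eef_pos: [0.4624, -0.3478, 0.2164]
tool_rot: [0.006, -0.093, 0.996, 0.001]
contact_force: [0.8, 0.4, -0.7]
gripper_width: 0.996
```

```bash
python3 - <<'E'
from h import *
st()
o=get_obs();M=rot(o);a=np.degrees(np.arctan2(M[1,1],M[0,1]));print(a)
plan([((.4645,-.329,.175),3,a-98.8),((.4645,-.329,.140),3,0)])
im,d=read_camera("top"); cv2.imwrite("pics/t1.png",im)
im,d=read_camera("side"); cv2.imwrite("pics/s1.png",im)
E
```

```text
t 3.95 p [ 0.4624 -0.3478  0.2164] x [-0.983 -0.186 -0.013] y [-0.186  0.983  0.001] z [ 0.012  0.004 -1.   ] F [ 0.8  0.4 -0.7] w 85.1 q [ 0.202  0.347  0.431  1.836 -0.183  0.987  2.469]
100.70640136467462
85.4, -1.7, 6, 13.8, 0.6, 85.4, -1.6, 6, 13.8, 0.6, 85.4, -1.5, 6, 13.8, 0.6, 85.4, 0.1, -0, 11.7, 0, 85.4, 0.1, -0, 11.7, 0, 85.4, 0.1, -0, 11.7, 0
6 rows
```

View pics/s1.png

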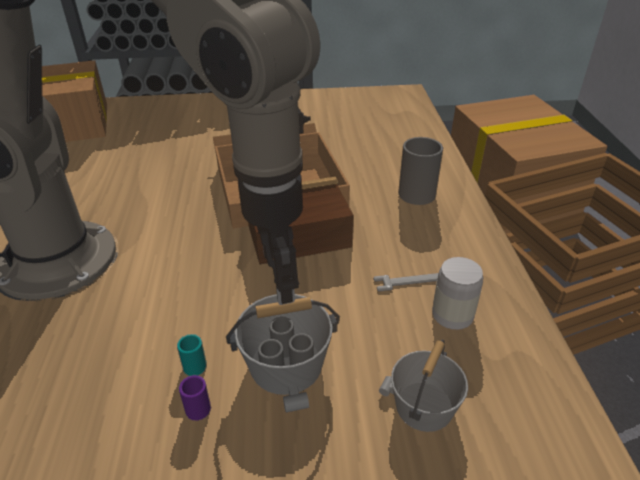

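The gripper is above the bail grip (side ~285,295), jaws across it. Descending and closing.

>>> apply_moves(increments=[85.4,-2,6,14,0.5,85.4,-2,6,14,0.5,85.4,-1.5,6,14,0.5,85.4,0,0,12,0,85.4,0,0,11,0,85.4,0,0,8,0,85.4,0,0,0,0])

```text
t: 4.92
eef_pos: [0.4692, -0.3177, 0.1375]
tool_rot: [0.006, -0.085, 0.996, 0.004]
contact_force: [-0.2, 0.9, 0.8]
gripper_width: 0.996
```

```bash
python3 - <<'E'
from h import *
st()
im,d=read_camera("side"); cv2.imwrite("pics/s2.png",cv2.resize(im[230:430,190:390],(600,600)))
E
```

```text
t 4.925 p [ 0.4692 -0.3177  0.1375] x [-0.985 -0.17  -0.013] y [-0.17   0.985  0.007] z [ 0.012  0.009 -1.   ] F [-0.2  0.9  0.8] w 85.0 q [ 0.187  0.428  0.392  1.93  -0.237  0.822  2.45 ]
```

View pics/s2.png

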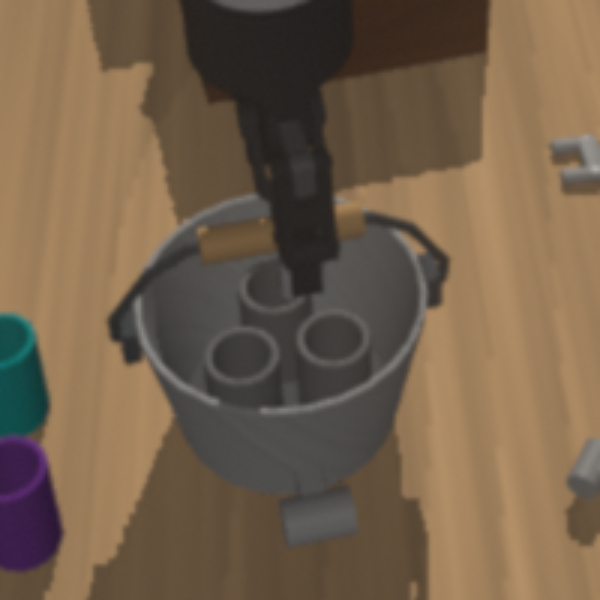

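The fingers straddle the wooden grip (crop 310,240). A small centring move, then close.

>>> apply_moves(increments=[85.4,6,3,2,0,60,0,3,0,0,30,0,0,0,0,5,0,0,0,0,5,0,0,0,0,5,0,0,0,0,5,0,0,0,0,5,0,0,0,0], squeeze=60)

```text
t: 5.98
eef_pos: [0.4628, -0.314, 0.1375]
tool_rot: [0.008, -0.085, 0.996, 0.003]
contact_force: [0.6, 0.4, 0.6]
gripper_width: 0.189
```

```bash
python3 - <<'E'
from h import *
st()
E
```

```text
t 5.975 p [ 0.4628 -0.314   0.1375] x [-0.986 -0.168 -0.016] y [-0.168  0.986  0.004] z [ 0.015  0.007 -1.   ] F [0.6 0.4 0.6] w 16.1 q [ 0.183  0.414  0.393  1.95  -0.234  0.81   2.447]
```

>>> apply_moves(increments=[5,0,0,-5,0,5,0,0,-10,0,5,0,0,-15,0,5,0,0,-20,0,5,0,0,-20,0,5,0,0,-20,0,5,0,0,-20,0,5,0,0,-20,0,5,0,0,0,0])

```text
t: 7.1
eef_pos: [0.458, -0.3136, 0.2747]
tool_rot: [0.006, -0.084, 0.996, 0.004]
contact_force: [1.1, -0.3, -6.6]
gripper_width: 0.193
```

```bash
python3 - <<'E'
from h import *
st()
im,d=read_camera("side"); cv2.imwrite("pics/s3.png",im)
plan([((.50,-.2,.27),4,0),((.52,-.07,.275),4,0),((.505,.01,.275),4,0)],5)
E
```

```text
t 7.1 p [ 0.458  -0.3136  0.2747] x [-0.986 -0.168 -0.013] y [-0.168  0.986  0.007] z [ 0.012  0.009 -1.   ] F [ 1.1 -0.3 -6.6] w 16.5 q [ 0.126  0.246  0.447  1.821 -0.135  1.096  2.362]
5, -15.2, 26.1, 1.3, 0, 5, -15.2, 26.1, 1.3, 0, 5, -15.2, 26.1, 1.3, 0, 5, -15.2, 26.1, 1.3, 0, 5, -10.4, 31.2, -0.9, 0, 5, -10.4, 31.2, -0.9, 0, 5, -10.4, 31.2, -0.9, 0, 5, -10.4, 31.2, -0.9, 0, 5, 0.3, 20.3, 0.2, 0, 5, 0.3, 20.3, 0.2, 0, 5, 0.3, 20.3, 0.2, 0, 5, 0.3, 20.3, 0.2, 0
12 rows
```

View pics/s3.png

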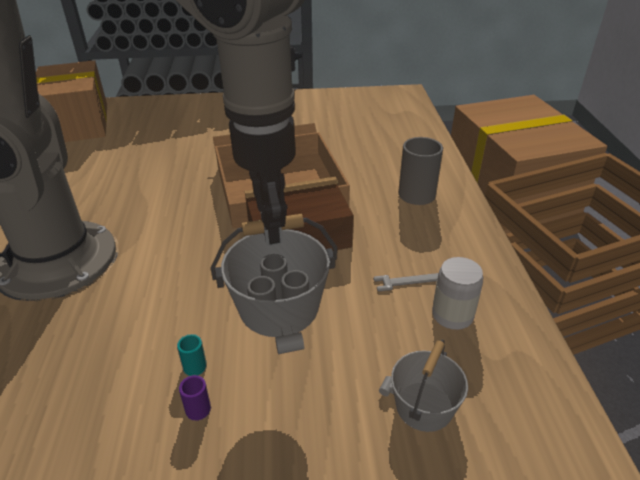

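The pail hangs level at side (277,290), couplings inside. Carrying it to the step.

>>> apply_moves(increments=[5,-8,12,1,0,5,-15,26,1,0,5,-15,26,1,0,5,-15,26,1,0,5,-11,30,0,0,5,-11,30,0,0,5,-11,30,0,0,5,-10,30,0,0,5,0,20,0,0,5,0,15,0,0,5,0,8,0,0,5,0,0,0,0])

```text
t: 8.65
eef_pos: [0.5056, -0.0261, 0.2617]
tool_rot: [-0.004, -0.088, 0.996, 0.008]
contact_force: [-0.4, 0.2, -6.0]
gripper_width: 0.189
```

```bash
cat > pail.py <<'E'
from h import *
from scipy.optimize import least_squares
def look(tag,c0,zr):
    """rim centre (zr=rim height), lug, grip yaw from both cams"""
    for nm in ("side","top"):
        im,d=read_camera(nm); cv2.imwrite(f"pics/{nm[0]}{tag}.png",im); P=cloud(nm,d); ok=d>0
        hsv=cv2.cvtColor(im,cv2.COLOR_BGR2HSV)
        rr=np.hypot(P[...,0]-c0[0],P[...,1]-c0[1])
        m=ok&(abs(P[...,2]-zr)<.004)&(rr<.1)&(rr>.055)&(hsv[...,1]<70)
        q=P[m][:,:2]
        if len(q)>20:
            f=least_squares(lambda x:np.hypot(q[:,0]-x[0],q[:,1]-x[1])-.075,c0,loss="soft_l1",f_scale=.003); print(nm,"rim",f.x.round(4),len(q))
        rr=np.hypot(P[...,0]-f.x[0],P[...,1]-f.x[1])
        m=ok&(P[...,2]>zr-.088)&(P[...,2]<zr-.055)&(rr<.105)&(rr>.076)&(P[...,1]<c0[1]-.05)
        q=P[m]
        if len(q)>10:
            print(" lug",len(q),q.mean(0).round(4)," yaw",np.degrees(np.arctan2(q[:,0].mean()-f.x[0],-(q[:,1].mean()-f.x[1]))).round(1))
E
python3 - <<'E'
from pail import *
st()
o=get_obs();p=o["eef_pos"];look("4",(p[0],p[1]),p[2]-.1375+.0885)
E
```

```text
t 8.65 p [ 0.5056 -0.0261  0.2617] x [-0.985 -0.175  0.007] y [-0.175  0.984  0.017] z [-0.01   0.016 -1.   ] F [-0.4  0.2 -6. ] w 16.2 q [-0.294  0.171  0.266  1.923 -0.07   1.064  1.748]
side rim [ 0.5054 -0.0246] 545
 lug 256 [ 0.5167 -0.1086  0.1391]  yaw 7.7
top rim [ 0.5031 -0.0221] 49
 lug 161 [ 0.5131 -0.1065  0.1409]  yaw 6.8
```

View pics/s4.png

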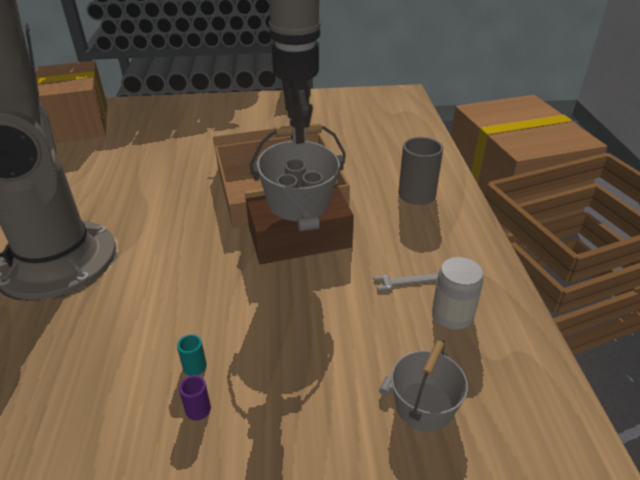

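```bash
python3 - <<'E'
from h import *
plan([((.505,.011,.255),3,-1.2),((.505,.011,.2225),6,0)],5)
E
```

```text
5, -1.9, 12.5, 2.5, -0.4, 5, -2, 12.5, 2.5, -0.4, 5, -2.1, 12.5, 2.5, -0.4, 5, -0, -0.1, 5.4, 0, 5, -0, -0.1, 5.4, 0, 5, -0, -0.1, 5.4, 0, 5, -0, -0.1, 5.4, 0, 5, -0, -0.1, 5.4, 0, 5, -0, -0.1, 5.4, 0
9 rows
```

>>> apply_moves(increments=[5,-2,12,2,-0.4,5,-2,12,2,-0.4,5,-2,12,2,-0.4,5,0,2,4,0,5,0,0,0,0])

```text
t: 9.38
eef_pos: [0.5049, 0.0131, 0.2517]
tool_rot: [-0.004, -0.097, 0.995, 0.008]
contact_force: [0.7, -0.1, -6.5]
gripper_width: 0.192
```

```bash
python3 - <<'E'
from pail import *
st()
o=get_obs();p=o["eef_pos"];look("5",(p[0],p[1]),p[2]-.1375+.0885)
plan([((.505,.011,.235),3,0),((.505,.011,.2225),4,0)],5)
E
```

```text
t 9.375 p [0.5049 0.0131 0.2517] x [-0.981 -0.194  0.007] y [-0.194  0.981  0.017] z [-0.01   0.015 -1.   ] F [ 0.7 -0.1 -6.5] w 16.4 q [-0.345  0.178  0.235  1.938 -0.066  1.039  1.686]
side rim [0.5044 0.0143] 496
 lug 232 [ 0.517  -0.0694  0.1288]  yaw 8.5
top rim [0.5024 0.0177] 84
 lug 176 [ 0.5142 -0.0656  0.1308]  yaw 8.0
5, 0.2, -0.7, 5.7, 0, 5, 0.2, -0.7, 5.7, 0, 5, 0.2, -0.7, 5.7, 0, 5, -0, -0.1, 3.1, 0, 5, -0, -0.1, 3.1, 0, 5, -0, -0.1, 3.1, 0, 5, -0, -0.1, 3.1, 0
7 rows
```

>>> apply_moves(increments=[5,0,-1,6,-0.5,5,0,-1,6,-0.5,5,0,-0.5,6,0,5,0,0,4,0,5,0,0,3,0,5,0,0,3,0,5,0,0,2,0,5,0,0,0,0])

```text
t: 10.48
eef_pos: [0.507, 0.0103, 0.2238]
tool_rot: [-0.002, -0.105, 0.994, 0.009]
contact_force: [0.5, 0.1, -6.0]
gripper_width: 0.189
```

```bash
python3 - <<'E'
from pail import *
st()
o=get_obs();p=o["eef_pos"];look("6",(p[0],p[1]),.1735)
E
```

```text
t 10.475 p [0.507  0.0103 0.2238] x [-0.978 -0.21   0.002] y [-0.21   0.978  0.018] z [-0.005  0.017 -1.   ] F [ 0.5  0.1 -6. ] w 16.2 q [-0.332  0.211  0.232  1.969 -0.079  0.973  1.722]
side rim [0.5063 0.0138] 648
 lug 290 [ 0.5129 -0.0722  0.1059]  yaw 4.4
top rim [0.5044 0.0156] 185
 lug 240 [ 0.5139 -0.0691  0.1073]  yaw 6.4
```

View pics/s6.png

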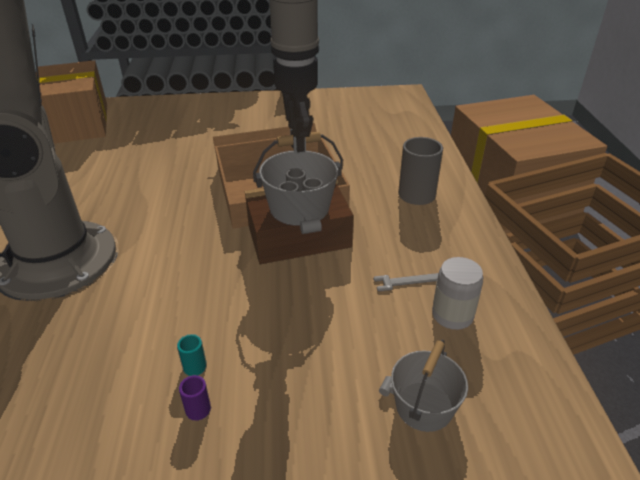

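>>> apply_moves(increments=[5,1,0,1.5,0.5,5,0,0,1.5,0.5,5,0,0,1,0,5,0,0,0,0])

```text
t: 11.08
eef_pos: [0.507, 0.0106, 0.2232]
tool_rot: [-0.0, -0.096, 0.995, 0.01]
contact_force: [-1.3, 0.0, -4.0]
gripper_width: 0.184
```

```bash
python3 - <<'E'
from h import *
st()
E
```

```text
t 11.075 p [0.507  0.0106 0.2232] x [-0.982 -0.191 -0.001] y [-0.191  0.981  0.019] z [-0.002  0.019 -1.   ] F [-1.3  0.  -4. ] w 15.7 q [-0.334  0.21   0.234  1.971 -0.082  0.968  1.705]
```

>>> apply_moves(increments=[5,0,0,3,0,5,0,0,3,0,5,0,0,0,0])

```text
t: 11.45
eef_pos: [0.5084, 0.0102, 0.2236]
tool_rot: [0.002, -0.095, 0.995, 0.01]
contact_force: [0.1, -0.2, -6.3]
gripper_width: 0.192
```

```bash
python3 - <<'E'
from h import *
st()
E
```

```text
t 11.45 p [0.5084 0.0102 0.2236] x [-0.982 -0.19  -0.006] y [-0.19   0.982  0.02 ] z [ 0.002  0.021 -1.   ] F [ 0.1 -0.2 -6.3] w 16.4 q [-0.332  0.209  0.234  1.971 -0.084  0.965  1.707]
```

>>> apply_moves(increments=[5,1,0,5,0,5,0,0,5,0])

```text
t: 11.7
eef_pos: [0.5102, 0.0091, 0.2222]
tool_rot: [0.005, -0.094, 0.995, 0.011]
contact_force: [-21.7, -3.5, 57.2]
gripper_width: 0.19
```

```bash
python3 - <<'E'
from h import *
st(); st()
im,d=read_camera("side"); cv2.imwrite("pics/s7.png",cv2.resize(im[100:280,220:380],(640,720))[:600]); st()
E
```

```text
t 11.7 p [0.5102 0.0091 0.2222] x [-0.982 -0.188 -0.012] y [-0.188  0.982  0.021] z [ 0.008  0.023 -1.   ] F [-21.7  -3.5  57.2] w 16.3 q [-0.329  0.211  0.235  1.973 -0.087  0.955  1.711]
t 11.7 p [0.5102 0.0091 0.2222] x [-0.982 -0.188 -0.012] y [-0.188  0.982  0.021] z [ 0.008  0.023 -1.   ] F [-21.7  -3.5  57.2] w 16.3 q [-0.329  0.211  0.235  1.973 -0.087  0.955  1.711]
t 11.75 p [0.5104 0.009  0.2224] x [-0.982 -0.188 -0.013] y [-0.188  0.982  0.021] z [ 0.009  0.024 -1.   ] F [-19.1  -2.2  45.7] w 16.0 q [-0.329  0.21   0.235  1.973 -0.087  0.955  1.711]
```

View pics/s7.png

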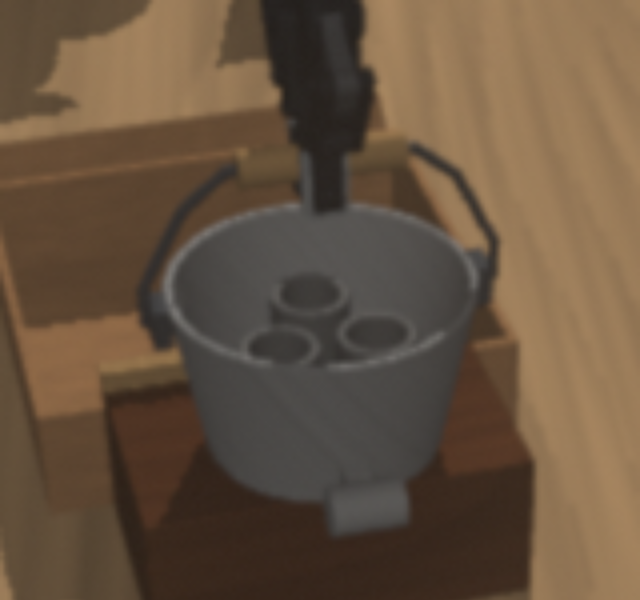

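The pail stands on the step, lug at crop (368,508) overhanging the near edge. Releasing it and rising.

>>> apply_moves(increments=[5,0,0,0,0,45,0,0,0,0,70,0,0,0,0,80,0,0,0,0,80,0,0,0,0,80,0,0,-10,0,80,0,0,-20,0,80,0,0,-30,0,80,0,0,-40,0,80,0,0,-20,0])

```text
t: 13.0
eef_pos: [0.5094, 0.0059, 0.3464]
tool_rot: [0.005, -0.094, 0.996, 0.011]
contact_force: [0.8, -0.0, -1.1]
gripper_width: 0.94
```

```bash
python3 - <<'E'
from pail import *
st()
look("8",(.505,.014),.1735)
im=cv2.imread("pics/s8.png"); im2=cv2.imread("pics/t8.png")
cv2.imwrite("pics/c8.png",np.hstack([cv2.resize(im[120:280,220:380],(400,400)),cv2.resize(im2[190:350,190:350],(400,400))]))
E
```

```text
t 13.0 p [0.5094 0.0059 0.3464] x [-0.982 -0.187 -0.012] y [-0.187  0.982  0.02 ] z [ 0.008  0.022 -1.   ] F [ 0.8 -0.  -1.1] w 80.3 q [-0.346  0.095  0.246  1.81  -0.047  1.229  1.674]
side rim [0.5119 0.0126] 682
 lug 301 [ 0.5143 -0.0723  0.1039]  yaw 1.6
top rim [0.5102 0.0145] 153
 lug 242 [ 0.5171 -0.0697  0.1066]  yaw 4.6
```

View pics/c8.png

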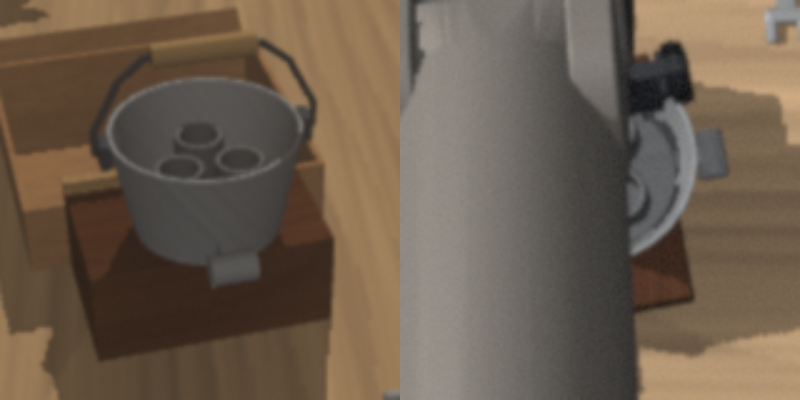

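The pail stands with its bail upright and lug overhanging at crop (235,265), axis ≈ (0.511, 0.0135). To grasp the lug I need a slanted tool and the moves only allow shifts and roll. I'll test whether moving past the reach limit on the left tilts the tool outwards (+y).

```bash
python3 - <<'E'
from h import *
plan([((.45,.32,.38),5,45),((.2,.58,.40),6,45)],80)
E
```

```text
80, -0, 64.1, -5.4, 9, 80, 10, 63.3, -5.4, 9, 80, 19.8, 60.9, -5.4, 9, 80, 29, 57.1, -5.4, 9, 80, 37.6, 51.9, -5.4, 9, 80, 58.8, 12.5, -2.8, 7.5, 80, 60, 4.7, -2.8, 7.5, 80, 60.1, -3.2, -2.8, 7.5, 80, 59.1, -11, -2.8, 7.5, 80, 57.2, -18.6, -2.8, 7.5, 80, 54.3, -25.9, -2.8, 7.5
11 rows
```

>>> apply_moves(increments=[80,0,60,-5,9,80,10,60,-5,9,80,20,58,-5,9,80,29,54,-5,9,80,37,48,-5,9,80,58,12,-3,8,80,60,5,-3,7,80,60,-3,-3,8,80,59,-11,-3,7,80,57,-18,-3,8,80,54,-26,-3,7,80,0,0,0,0])

```text
t: 14.6
eef_pos: [0.192, 0.5666, 0.388]
tool_rot: [-0.003, 0.647, 0.763, 0.006]
contact_force: [0.6, 0.3, -0.6]
gripper_width: 0.937
```

```bash
python3 - <<'E'
from h import *
st()
plan([((-.12,.69,.40),6,0),((-.18,.93,.42),6,0)],80)
E
```

```text
t 14.6 p [0.192  0.5666 0.388 ] x [-0.163  0.987  0.012] y [0.987 0.163 0.004] z [ 0.002  0.013 -1.   ] F [ 0.6  0.3 -0.6] w 80.0 q [-1.224  0.247 -0.155  1.532  0.039  1.352 -1.219]
80, 28.8, -47.9, -1.9, 0, 80, 28.8, -47.9, -1.9, 0, 80, 28.8, -47.9, -1.9, 0, 80, 28.8, -47.9, -1.9, 0, 80, 28.8, -47.9, -1.9, 0, 80, 28.8, -47.9, -1.9, 0, 80, 41.1, -3.3, -2.8, 0, 80, 41.1, -3.3, -2.8, 0, 80, 41.1, -3.3, -2.8, 0, 80, 41.1, -3.3, -2.8, 0, 80, 41.1, -3.3, -2.8, 0, 80, 41.1, -3.3, -2.8, 0
12 rows
```

>>> apply_moves(increments=[80,29,-48,-2,0,80,29,-48,-2,0,80,29,-48,-2,0,80,29,-48,-2,0,80,29,-48,-2,0,80,29,-48,-2,0,80,41,-3,-3,0,80,41,-3,-3,0,80,41,-3,-3,0,80,41,-3,-3,0,80,41,-3,-3,0,80,41,-3,-3,0])

```text
t: 16.1
eef_pos: [-0.1655, 0.8978, 0.3916]
tool_rot: [0.002, 0.647, 0.763, 0.012]
contact_force: [-0.2, 0.4, -1.8]
gripper_width: 0.937
```

```bash
python3 - <<'E'
from h import *
st()
E
```

```text
t 16.1 p [-0.1655  0.8978  0.3916] x [-0.164  0.986  0.012] y [0.986 0.163 0.021] z [ 0.019  0.015 -1.   ] F [-0.2  0.4 -1.8] w 80.0 q [-1.75   1.015 -0.611  0.248  0.569  1.91  -1.728]
```

>>> apply_moves(increments=[80,60,0,0,0,80,60,0,0,0,80,60,0,0,0,80,60,0,0,0])

```text
t: 16.6
eef_pos: [-0.1664, 0.9315, 0.3517]
tool_rot: [-0.008, 0.642, 0.765, 0.039]
contact_force: [0.5, -0.4, 1.3]
gripper_width: 0.934
```

```bash
python3 - <<'E'
from h import *
st()
E
```

```text
t 16.6 p [-0.1664  0.9315  0.3517] x [-0.175  0.983  0.063] y [0.984 0.172 0.05 ] z [ 0.038  0.071 -0.997] F [ 0.5 -0.4  1.3] w 79.8 q [-1.683  1.121 -1.406  0.242  1.364  1.915 -1.745]
```

>>> apply_moves(increments=[80,45,0,-40,0,80,45,0,-40,0,80,45,0,-40,0,80,45,0,-40,0])

```text
t: 17.1
eef_pos: [-0.1745, 0.9141, 0.4676]
tool_rot: [-0.056, 0.636, 0.766, 0.078]
contact_force: [-0.4, 0.1, 0.1]
gripper_width: 0.936
```

```bash
python3 - <<'E'
from h import *
st()
E
```

```text
t 17.1 p [-0.1745  0.9141  0.4676] x [-0.185  0.965  0.184] y [0.983 0.179 0.048] z [ 0.014  0.19  -0.982] F [-0.4  0.1  0.1] w 79.9 q [-1.691  0.997 -1.41   0.242  1.357  1.915 -1.743]
```

>>> apply_moves(increments=[80,30,0,-50,0,80,30,0,-50,0,80,30,0,-50,0,80,30,0,-50,0,80,30,0,-50,0,80,30,0,-50,0])

```text
t: 17.85
eef_pos: [-0.1723, 0.8205, 0.6874]
tool_rot: [-0.13, 0.623, 0.759, 0.137]
contact_force: [-0.2, 0.4, -0.9]
gripper_width: 0.938
```

```bash
python3 - <<'E'
from h import *
st()
E
```

```text
t 17.85 p [-0.1723  0.8205  0.6874] x [-0.189  0.91   0.368] y [0.982 0.186 0.045] z [-0.027  0.37  -0.929] F [-0.2  0.4 -0.9] w 80.1 q [-1.742  0.702 -0.934  0.242  0.889  1.915 -1.733]
```

>>> apply_moves(increments=[80,45,0,-42,0,80,45,0,-42,0,80,45,0,-42,0,80,45,0,-42,0,80,45,0,-42,0,80,45,0,-42,0])

```text
t: 18.6
eef_pos: [-0.1687, 0.7497, 0.8388]
tool_rot: [-0.217, 0.603, 0.739, 0.21]
contact_force: [-17.4, -4.7, 1.8]
gripper_width: 0.935
```

```bash
python3 - <<'E'
from h import *
st()
E
```

```text
t 18.6 p [-0.1687  0.7497  0.8388] x [-0.18   0.799  0.573] y [0.981 0.186 0.049] z [-0.067  0.572 -0.818] F [-17.4  -4.7   1.8] w 79.8 q [-1.695  0.564 -1.41   0.242  1.323  1.915 -1.744]
```

>>> apply_moves(increments=[80,50,0,-30,0,80,50,0,-30,0,80,50,0,-30,0,80,50,0,-30,0])

```text
t: 19.1
eef_pos: [-0.1699, 0.6962, 0.9069]
tool_rot: [-0.246, 0.593, 0.726, 0.246]
contact_force: [-0.1, 0.4, -0.4]
gripper_width: 0.936
```

```bash
python3 - <<'E'
from h import *
st()
E
```

```text
t 19.1 p [-0.1699  0.6962  0.9069] x [-0.175  0.741  0.649] y [0.982 0.176 0.065] z [-0.066  0.649 -0.758] F [-0.1  0.4 -0.4] w 80.0 q [-1.718  0.474 -1.409  0.242  1.35   1.915 -1.749]
```

The trick works: the tool is now slanted 41° towards +y. Measuring the lug's exact position with the arm out of view.

```bash
python3 - <<'E'
from pail import *
look("9",(.511,.014),.1735)
for n in ("side","top"):
    im=cv2.imread(f"pics/{n[0]}9.png")
    big=cv2.resize(im,None,fx=5,fy=5,interpolation=cv2.INTER_CUBIC)
    best=[]
    for yaw,col in ((7,(0,0,255)),(11,(0,255,0)),(15,(255,0,0))):
        a=np.radians(yaw);ex=np.array([np.cos(a),np.sin(a),0]);ey=np.array([-np.sin(a),np.cos(a),0]);c=np.array([.511,.0135,.085])
        L=c-.086*ey+np.array([0,0,.016])
        for p in (L-.018*ex,L+.018*ex): 
            u=proj(n,p)[0]*5; cv2.circle(big,(int(u[0]),int(u[1])),5,col,-1)
        for s in (-1,1):
            u=proj(n,c+[0,0,.08]+s*.087*ex)[0]*5; cv2.circle(big,(int(u[0]),int(u[1])),5,col,-1)
    u=proj(n,[.511,.0135,.13])[0]; x,y=int(u[0]*5)-400,int(u[1]*5)-300
    cv2.imwrite(f"pics/c9{n}.png",big[max(y,0):y+600,max(x,0):x+800])
E
```

```text
side rim [0.5119 0.0127] 686
 lug 309 [ 0.5132 -0.0715  0.1037]  yaw 0.9
top rim [0.5102 0.0135] 621
 lug 227 [ 0.5197 -0.0709  0.1071]  yaw 6.5
```

View pics/c9side.png

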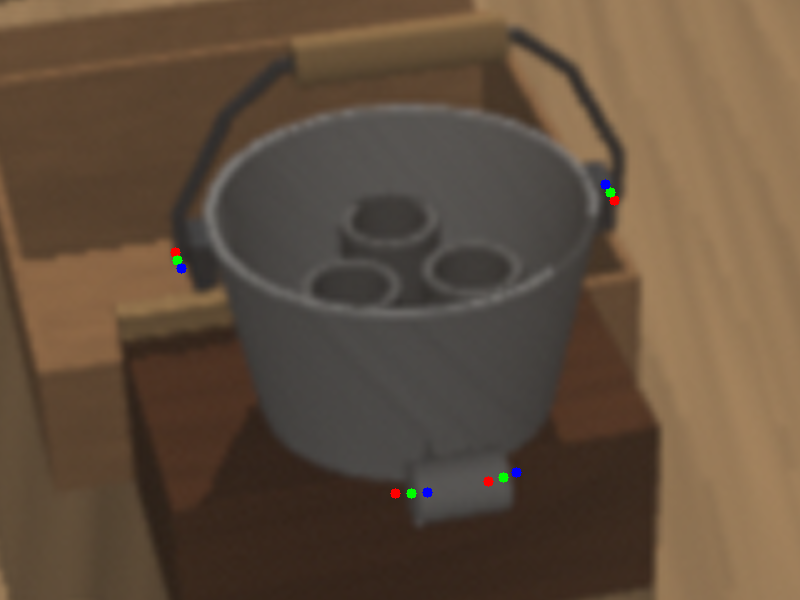

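View pics/c9top.png

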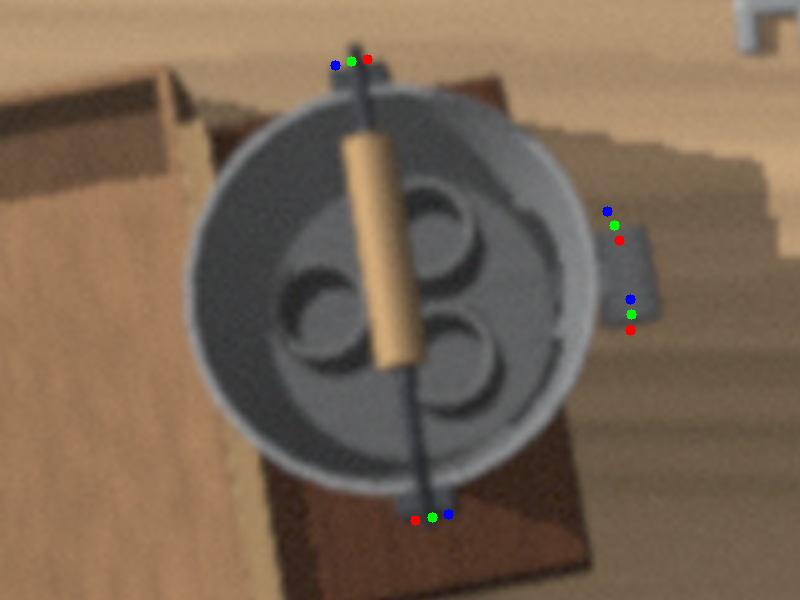

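In the top crop the lug bar centre is at (635,275), and in the side crop at (463,490). That is about 3 mm beyond the model, so I take the lug at (0.528, −0.073, 0.101), yaw ≈ 11°. Heading back with the slanted tool.

```bash
python3 - <<'E'
from h import *
plan([((-.08,.64,.60),6,3),((.12,.60,.45),5,0)],80)
E
```

```text
80, -42.8, 9.8, 32, 0.5, 80, -42.7, 10.2, 32, 0.5, 80, -42.6, 10.6, 32, 0.5, 80, -42.5, 10.9, 32, 0.5, 80, -42.4, 11.3, 32, 0.5, 80, -42.3, 11.7, 32, 0.5, 80, -30.5, 37.6, 14.8, 0, 80, -30.5, 37.6, 14.8, 0, 80, -30.5, 37.6, 14.8, 0, 80, -30.5, 37.6, 14.8, 0, 80, -30.5, 37.6, 14.8, 0
11 rows
```

>>> apply_moves(increments=[80,-42,10,32,0.5,80,-42,10,32,0.5,80,-42,11,32,0.5,80,-42,11,32,0.5,80,-42,11,32,0.5,80,-42,12,32,0.5,80,-30,38,15,0,80,-30,38,15,0,80,-30,38,15,0,80,-30,38,15,0])

```text
t: 20.45
eef_pos: [0.0728, 0.6423, 0.5348]
tool_rot: [-0.264, 0.597, 0.715, 0.252]
contact_force: [-0.4, 0.2, -0.1]
gripper_width: 0.937
```

```bash
python3 - <<'E'
from h import *
st()
plan([((.35,.46,.46),6,0),((.55,.18,.45),6,0)],80)
E
```

```text
t 20.45 p [0.0728 0.6423 0.5348] x [-0.149  0.72   0.678] y [0.986 0.161 0.045] z [-0.077  0.675 -0.733] F [-0.4  0.2 -0.1] w 80.1 q [-0.238 -0.043 -1.161  1.705 -0.33   0.749 -1.074]
80, -37.2, 40.1, -14.9, 0, 80, -37.2, 40.1, -14.9, 0, 80, -37.2, 40.1, -14.9, 0, 80, -37.2, 40.1, -14.9, 0, 80, -37.2, 40.1, -14.9, 0, 80, -37.2, 40.1, -14.9, 0, 80, -39.7, 25.3, -32.9, 0, 80, -39.7, 25.3, -32.9, 0, 80, -39.7, 25.3, -32.9, 0, 80, -39.7, 25.3, -32.9, 0, 80, -39.7, 25.3, -32.9, 0, 80, -39.7, 25.3, -32.9, 0
12 rows
```

>>> apply_moves(increments=[80,-37,40,-15,0,80,-37,40,-15,0,80,-37,40,-15,0,80,-37,40,-15,0,80,-37,40,-15,0,80,-37,40,-15,0,80,-40,25,-33,0,80,-40,25,-33,0,80,-40,25,-33,0,80,-40,25,-33,0])

```text
t: 21.7
eef_pos: [0.4936, 0.2571, 0.4395]
tool_rot: [-0.268, 0.599, 0.713, 0.246]
contact_force: [0.3, 0.9, 0.6]
gripper_width: 0.934
```

```bash
python3 - <<'E'
from h import *
st()
plan([((.54,.05,.45),4,0),((.545,-.20,.38),5,0)],80)
E
```

```text
t 21.7 p [0.4936 0.2571 0.4395] x [-0.139  0.723  0.677] y [0.987 0.161 0.03 ] z [-0.087  0.672 -0.736] F [0.3 0.9 0.6] w 79.7 q [ 0.205  0.16  -0.447  1.727 -0.709  1.265  0.159]
80, -37.3, 3.2, -37.7, 0, 80, -37.3, 3.2, -37.7, 0, 80, -37.3, 3.2, -37.7, 0, 80, -37.3, 3.2, -37.7, 0, 80, -45.8, -7.5, -23.4, 0, 80, -45.8, -7.5, -23.4, 0, 80, -45.8, -7.5, -23.4, 0, 80, -45.8, -7.5, -23.4, 0, 80, -45.8, -7.5, -23.4, 0
9 rows
```

>>> apply_moves(increments=[80,-37,3,-38,0,80,-37,3,-38,0,80,-37,3,-38,0,80,-37,3,-38,0,80,-46,-8,-23,0,80,-46,-8,-23,0,80,-46,-8,-23,0,80,-46,-8,-23,0,80,-40,-6,-20,0])

```text
t: 22.82
eef_pos: [0.5433, -0.2109, 0.3702]
tool_rot: [-0.272, 0.602, 0.71, 0.244]
contact_force: [0.5, 0.3, 0.3]
gripper_width: 0.938
```

```bash
python3 - <<'E'
from h import *
st()
o=get_obs();M=rot(o); tcp=np.array([.528,-.073,.101])+.019*M[:,2]; print(tcp)
plan([(tcp-.1*M[:,2],4,0),(tcp-.05*M[:,2],2,0)],70)
E
```

```text
t 22.825 p [ 0.5433 -0.2109  0.3702] x [-0.127  0.722  0.681] y [0.988 0.156 0.019] z [-0.093  0.675 -0.732] F [0.5 0.3 0.3] w 80.1 q [ 0.662  0.521 -0.16   1.368 -0.506  1.731  0.708]
[ 0.52623893 -0.06018437  0.08708388]
70, -20.4, 0.4, 52.7, 0, 70, -20.4, 0.4, 52.7, 0, 70, -20.4, 0.4, 52.7, 0, 70, -20.4, 0.4, 52.7, 0, 70, -0, 0, 25, 0, 70, -0, 0, 25, 0
6 rows
```

>>> apply_moves(increments=[70,-20,0,50,0,70,-20,0,50,0,70,-20,0,50,0,65,-20,0,40,0,60,0,0,10,0,60,0,0,0,0])

```text
t: 23.58
eef_pos: [0.5331, -0.1386, 0.1572]
tool_rot: [-0.274, 0.607, 0.705, 0.243]
contact_force: [1.3, -0.1, 0.8]
gripper_width: 0.701
```

```bash
python3 - <<'E'
from h import *
st()
o=get_obs();M=rot(o); tcp=np.array([.528,-.073,.101])+.019*M[:,2]; print(tcp, M.T@(tcp-o["eef_pos"])*1000)
im,d=read_camera("side"); cv2.imwrite("pics/s10.png",cv2.resize(im[110:310,210:430],(660,600)))
im,d=read_camera("top"); cv2.imwrite("pics/t10.png",im)
E
```

```text
t 23.575 p [ 0.5331 -0.1386  0.1572] x [-0.113  0.723  0.682] y [0.989 0.145 0.01 ] z [-0.091  0.676 -0.732] F [ 1.3 -0.1  0.8] w 59.9 q [ 0.611  0.646 -0.193  1.682 -0.518  1.307  0.844]
[ 0.52626446 -0.06016413  0.08709934] [  9.71884735   3.88622448 104.8718978 ]
```

View pics/s10.png

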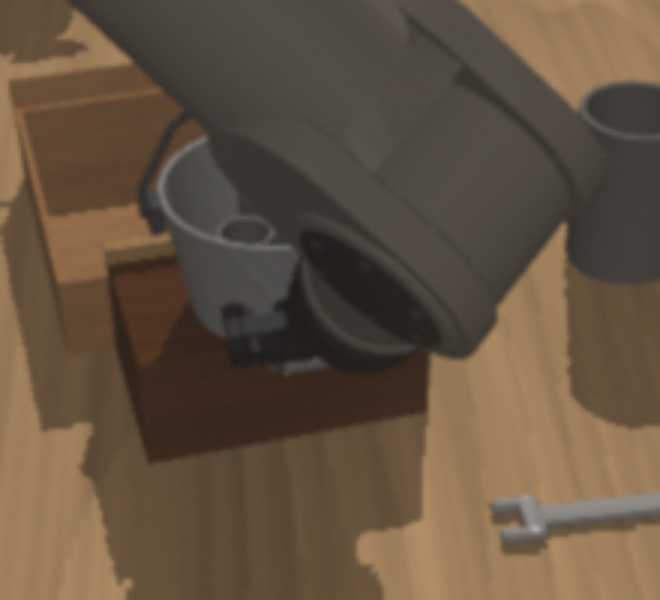

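View pics/t10.png

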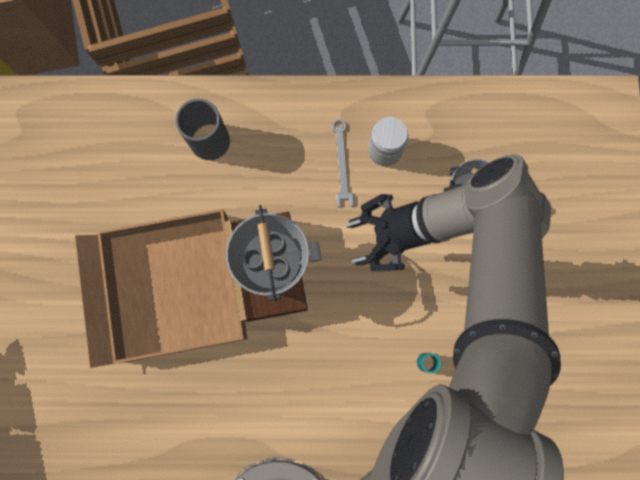

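The top view shows the open jaws at (360,240) heading for the lug (315,250). Going in.

>>> apply_moves(increments=[60,4,2,25,-0.5,60,3,1,25,-0.5,60,2,1,20,-0.5,60,1,0,12,0,60,0,0,0,0])

```text
t: 24.3
eef_pos: [0.5356, -0.0816, 0.1106]
tool_rot: [-0.261, 0.599, 0.715, 0.249]
contact_force: [-0.8, -0.9, -0.3]
gripper_width: 0.703
```

```bash
python3 - <<'E'
from h import *
st()
o=get_obs();M=rot(o); tcp=np.array([.528,-.073,.101])+.019*M[:,2]; print(tcp, M.T@(tcp-o["eef_pos"])*1000)
im,d=read_camera("top"); cv2.imwrite("pics/t11.png",cv2.resize(im[170:330,220:420],(800,640))[:600])
E
```

```text
t 24.3 p [ 0.5356 -0.0816  0.1106] x [-0.146  0.727  0.671] y [0.987 0.157 0.043] z [-0.074  0.668 -0.74 ] F [-0.8 -0.9 -0.3] w 60.0 q [ 0.564  0.667 -0.234  1.78  -0.557  1.142  0.878]
[ 0.52659329 -0.0603053   0.08693352] [ 0.92959687 -6.59357431 32.38775786]
```

View pics/t11.png

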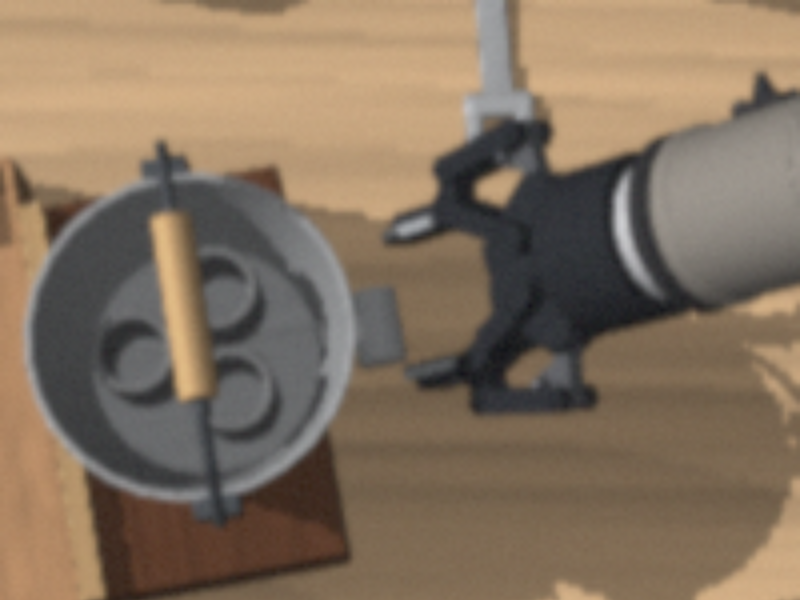

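The jaws are aligned and about 32 mm short of the lug; they need about 6 mm sideways towards −x.

>>> apply_moves(increments=[60,0,-5,5,0.5,60,0,-3,8,0.5,60,1,0,8,0,60,1,0,8,0,60,0,0,5,0,60,0,0,0,0])

```text
t: 25.1
eef_pos: [0.5253, -0.0595, 0.0856]
tool_rot: [-0.261, 0.607, 0.709, 0.247]
contact_force: [0.7, 0.1, -0.4]
gripper_width: 0.709
```

```bash
python3 - <<'E'
from h import *
st()
o=get_obs();M=rot(o); tcp=np.array([.528,-.073,.101])+.019*M[:,2]; print(tcp, M.T@(tcp-o["eef_pos"])*1000)
im,d=read_camera("top"); cv2.imwrite("pics/t12.png",cv2.resize(im[170:330,220:420],(800,640))[:600])
im,d=read_camera("side"); cv2.imwrite("pics/s12.png",im)
E
```

```text
t 25.1 p [ 0.5253 -0.0595  0.0856] x [-0.126  0.732  0.67 ] y [0.989 0.141 0.033] z [-0.071  0.667 -0.742] F [ 0.7  0.1 -0.4] w 60.5 q [ 0.549  0.681 -0.245  1.836 -0.58   1.066  0.882]
[ 0.52665517 -0.06032933  0.08690583] [ 0.04135894  1.21256611 -1.60496546]
```

View pics/t12.png

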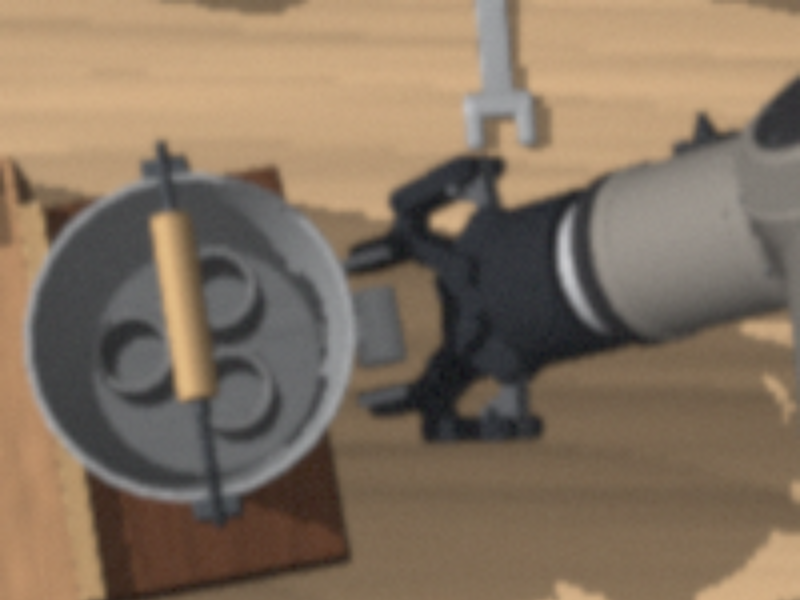

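The fingers straddle the lug bar evenly (crop 380,325). Closing gently.

>>> apply_moves(increments=[40,0,0,0,0,25,0,0,0,0,25,0,0,0,0,25,0,0,0,0,25,0,0,0,0], squeeze=20)

```text
t: 25.82
eef_pos: [0.5258, -0.0604, 0.0862]
tool_rot: [-0.261, 0.608, 0.709, 0.247]
contact_force: [0.1, -0.4, 1.0]
gripper_width: 0.42
```

```bash
python3 - <<'E'
from h import *
st()
im,d=read_camera("top"); cv2.imwrite("pics/t13.png",cv2.resize(im[170:330,220:420],(800,640))[:600])
E
```

```text
t 25.825 p [ 0.5258 -0.0604  0.0862] x [-0.126  0.732  0.669] y [0.99  0.14  0.033] z [-0.069  0.666 -0.742] F [ 0.1 -0.4  1. ] w 35.9 q [ 0.55   0.681 -0.245  1.835 -0.58   1.067  0.881]
```

View pics/t13.png

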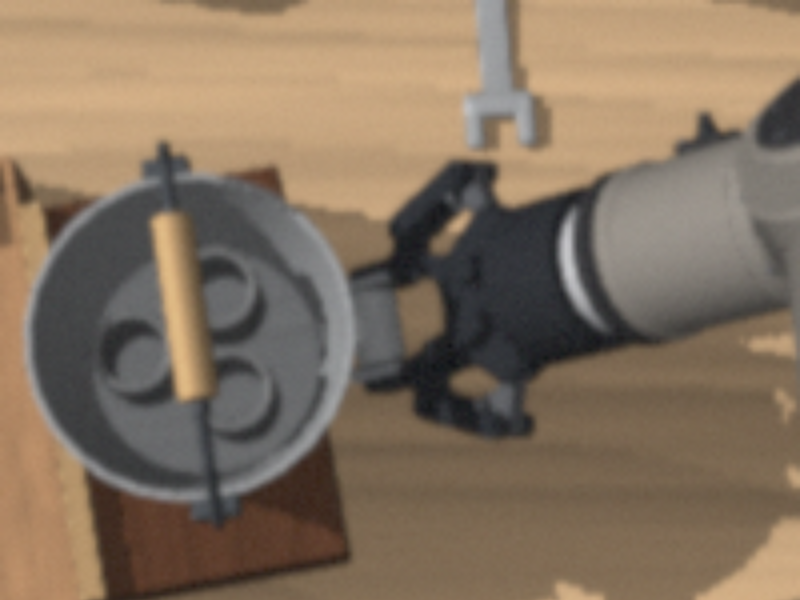

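Gripped at 36 mm opening. Tipping along an arc about the batten, first to about 60–70°.

```bash
cat >> h.py <<'E'
def arc(th,extra=0):
    a=np.radians(173.7-th); return np.array([60+147*np.cos(a)+86, 147*np.sin(a)-16+extra])/1000
E
python3 - <<'E'
from h import *
o=get_obs();p0=np.array(o["eef_pos"]); ey=np.array([-.187,.982,0])
np.save("p0.npy",p0)
t=[]
for th in range(7,71,7):
    a=arc(th,th*.06); t.append((p0+ey*a[0]+[0,0,a[1]],1,0))
plan(t,25)
E
```

```text
25, 14.4, 0.5, -11.6, 0, 25, 15.6, 0.3, -9.6, 0, 25, 16.7, 0.2, -7.7, 0, 25, 17.4, 0.1, -5.6, 0, 25, 17.9, -0, -3.5, 0, 25, 18.2, -0.2, -1.3, 0, 25, 18.2, -0.3, 0.9, 0, 25, 17.9, -0.4, 3, 0, 25, 17.4, -0.5, 5.2, 0, 25, 16.6, -0.6, 7.2, 0
10 rows
```

>>> apply_moves(increments=[25,14,0,-12,0,25,16,0,-10,0,25,17,0,-8,0,25,17,0,-6,0,25,18,0,-4,0,25,18,0,-1,0,25,18,0,1,0,25,18,0,3,0,25,17,0,5,0,25,0,0,0,0])

```text
t: 27.12
eef_pos: [0.5072, 0.0372, 0.2227]
tool_rot: [-0.259, 0.607, 0.71, 0.247]
contact_force: [-0.8, -1.4, 0.3]
gripper_width: 0.42
```

```bash
python3 - <<'E'
from h import *
st()
p0=np.load("p0.npy");o=get_obs();D=o["eef_pos"]-p0;print("ey,z",D@[-.187,.982,0],D[2],"ex",D@[.982,.187,0])
im,d=read_camera("top"); im2,d=read_camera("side"); cv2.imwrite("pics/c14.png",np.hstack([cv2.resize(im[170:370,70:330],(400,308)),cv2.resize(im2[80:280,190:450],(400,308))]))
E
```

```text
t 27.125 p [0.5072 0.0372 0.2227] x [-0.13   0.734  0.667] y [0.989 0.142 0.036] z [-0.069  0.665 -0.744] F [-0.8 -1.4  0.3] w 35.8 q [ 0.459  0.415 -0.305  1.903 -0.642  1.153  0.684]
ey,z 0.09931754701850977 0.13654876220347179 ex 6.676069556627555e-05
```

View pics/c14.png

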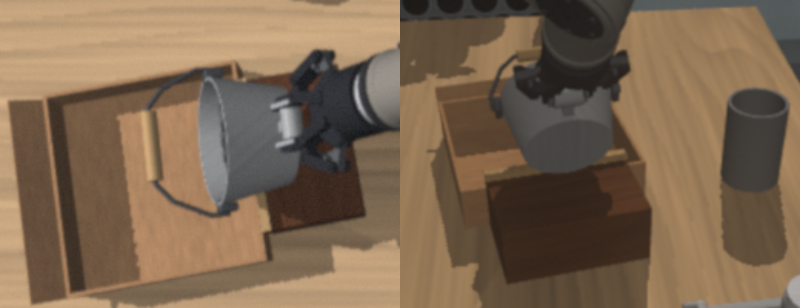

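It follows nicely: tilted about 75°, mouth over the carton (top crop 205,150). Continuing.

```bash
python3 - <<'E'
from h import *
p0=np.load("p0.npy"); ey=np.array([-.187,.982,0])
plan([(p0+ey*.15+[0,0,.15],3,0),(p0+ey*.215+[0,0,.142],4,0)],25)
E
```

```text
25, 16, -0.7, 8, 0, 25, 16, -0.7, 8, 0, 25, 16, -0.7, 8, 0, 25, 10.8, -0.8, 12.3, 0, 25, 10.8, -0.8, 12.3, 0, 25, 10.8, -0.8, 12.3, 0, 25, 10.8, -0.8, 12.3, 0
7 rows
```

>>> apply_moves(increments=[25,16,-0.5,8,0,25,16,-0.5,8,0,25,16,-1,8,0,25,11,-1,12,0,25,11,-1,12,0,25,11,-1,12,0,25,11,0,12,0,25,0,0,0,0,25,0,0,0,0])

```text
t: 28.35
eef_pos: [0.4854, 0.1546, 0.2278]
tool_rot: [-0.26, 0.61, 0.707, 0.246]
contact_force: [-0.3, 0.2, -5.2]
gripper_width: 0.418
```

```bash
python3 - <<'E'
from h import *
st()
p0=np.load("p0.npy");o=get_obs();D=o["eef_pos"]-p0;print("ey,z",D@[-.187,.982,0],D[2],"ex",D@[.982,.187,0])
im,d=read_camera("top"); im2,d=read_camera("side"); cv2.imwrite("pics/c15.png",np.hstack([cv2.resize(im[170:370,70:330],(400,308)),cv2.resize(im2[80:280,190:450],(400,308))]))
E
```

```text
t 28.35 p [0.4854 0.1546 0.2278] x [-0.122  0.734  0.668] y [0.99  0.135 0.031] z [-0.067  0.665 -0.744] F [-0.3  0.2 -5.2] w 35.7 q [ 0.327  0.347 -0.39   2.004 -0.735  1.004  0.569]
ey,z 0.21870695671711426 0.14166495646132754 ex 0.0006266197003584748
```

View pics/c15.png

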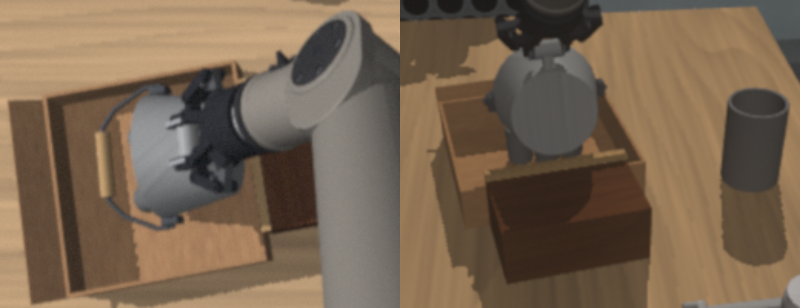

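>>> apply_moves(increments=[25,0,0,0,0,25,0,0,0,0])

```text
t: 28.7
eef_pos: [0.4864, 0.1537, 0.2284]
tool_rot: [-0.259, 0.61, 0.707, 0.247]
contact_force: [-0.0, 0.4, -4.5]
gripper_width: 0.418
```

```bash
python3 - <<'E'
from h import *
st()
im2,d=read_camera("side"); P=cloud("side",d); cv2.imwrite("pics/s16.png",cv2.resize(im2[90:240,200:400],(800,600)))
for v,u in ((170,325),(182,325),(182,338),(190,345)): print(u,v,P[v,u].round(3))
E
```

```text
t 28.7 p [0.4864 0.1537 0.2284] x [-0.121  0.734  0.668] y [0.991 0.133 0.032] z [-0.065  0.666 -0.743] F [-0.   0.4 -4.5] w 35.7 q [ 0.328  0.346 -0.39   2.003 -0.735  1.005  0.569]
325 170 [0.581 0.283 0.006]
325 182 [0.565 0.096 0.092]
338 182 [0.604 0.188 0.03 ]
345 190 [0.611 0.116 0.056]
```

View pics/s16.png

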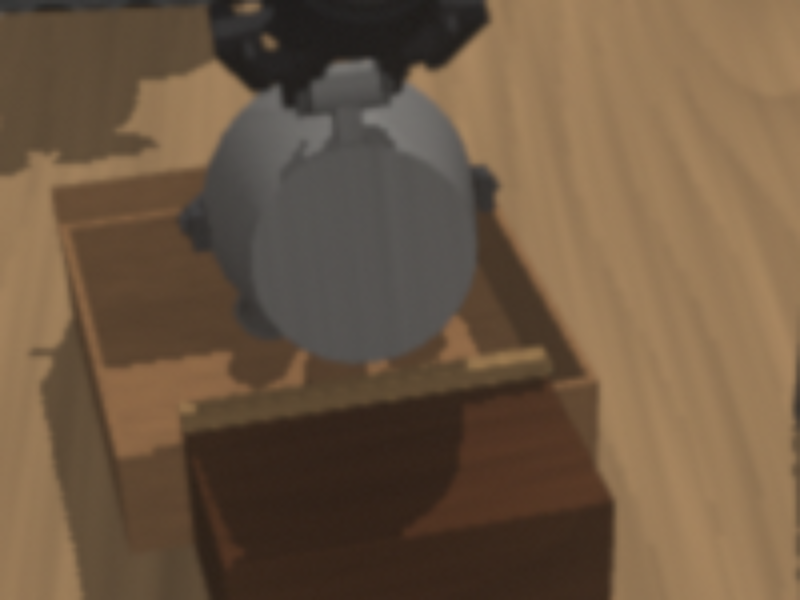

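The pail hangs at about 105° and couplings have left it. A little shake over the carton, then back off to check.

>>> apply_moves(increments=[25,15,0,-15,0,25,-15,0,15,0,25,15,0,-15,0,25,10,0,-30,0,25,0,0,-30,0,25,-25,0,-25,0,25,-25,0,-15,0,25,0,0,0,0])

```text
t: 29.75
eef_pos: [0.4972, 0.057, 0.3079]
tool_rot: [-0.258, 0.609, 0.708, 0.248]
contact_force: [0.6, 0.4, -3.9]
gripper_width: 0.416
```

```bash
python3 - <<'E'
from h import *
st()
im,d=read_camera("top"); im2,d=read_camera("side"); cv2.imwrite("pics/c17.png",np.hstack([cv2.resize(im[170:370,70:330],(400,308)),cv2.resize(im2[60:260,190:450],(400,308))]))
E
```

```text
t 29.75 p [0.4972 0.057  0.3079] x [-0.125  0.734  0.667] y [0.99  0.136 0.036] z [-0.064  0.665 -0.744] F [ 0.6  0.4 -3.9] w 35.6 q [ 0.443  0.286 -0.31   1.864 -0.655  1.273  0.572]
```

View pics/c17.png

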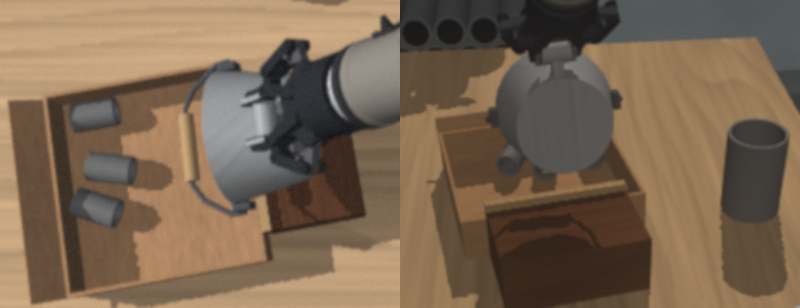

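All three couplings lie in the carton (top crop ≈ (95,115), (110,168), (97,208)). To right the empty pail, I'll draw it back and lower it with its wall against the step's rear edge so it rolls upright. Then grip firmly and set it down on the step.

```bash
cat >> h.py <<'E'
def bar(seq,claw=25):
    p0=np.load("p0.npy"); ey=np.array([-.187,.982,0])
    plan([(p0+ey*a/1000+[0,0,b/1000],n,0) for a,b,n in seq],claw)
def db():
    p0=np.load("p0.npy");D=get_obs()["eef_pos"]-p0;print("ey,z,ex",(1000*np.array([D@[-.187,.982,0],D[2],D@[.982,.187,0]])).round(1))
E
python3 - <<'E'
from h import *
db()
bar([(19,175,4),(19,146,2)])
E
```

```text
ey,z,ex [123.6 222.2  -6.2]
25, -27.3, 2.4, -8.6, 0, 25, -27.3, 2.4, -8.6, 0, 25, -27.3, 2.4, -8.6, 0, 25, -27.3, 2.4, -8.6, 0, 25, -9.7, -0.5, 10.8, 0, 25, -9.7, -0.5, 10.8, 0
6 rows
```

>>> apply_moves(increments=[25,-27,2,-8,0,25,-27,2,-8,0,25,-27,2,-9,0,25,-26,2,-9,0,25,-10,0,10,0,25,0,0,0,0])

```text
t: 30.6
eef_pos: [0.5235, -0.0465, 0.2444]
tool_rot: [-0.26, 0.607, 0.709, 0.248]
contact_force: [-0.9, 0.1, -1.4]
gripper_width: 0.417
```

```bash
python3 - <<'E'
from h import *
st();db()
im,d=read_camera("top"); im2,d=read_camera("side"); cv2.imwrite("pics/c18.png",np.hstack([cv2.resize(im[170:370,70:330],(400,308)),cv2.resize(im2[60:260,190:450],(400,308))]))
bar([(19,146,1),(-8,140,2),(-36,131,2),(-60,117,2),(-82,99,2)])
E
```

```text
t 30.6 p [ 0.5235 -0.0465  0.2444] x [-0.128  0.731  0.67 ] y [0.99  0.14  0.036] z [-0.067  0.668 -0.741] F [-0.9  0.1 -1.4] w 35.6 q [ 0.535  0.452 -0.244  1.779 -0.586  1.298  0.724]
ey,z,ex [ 14.1 158.2   0.4]
25, -5.2, -0.8, 12.1, 0, 25, -12, 0.5, -6.8, 0, 25, -12, 0.5, -6.8, 0, 25, -13.4, 0.5, -6, 0, 25, -13.4, 0.5, -6, 0, 25, -13.6, 0.3, -2.8, 0, 25, -13.6, 0.3, -2.8, 0, 25, -14.2, 0.2, -0.7, 0, 25, -14.2, 0.2, -0.7, 0
9 rows
```

View pics/c18.png

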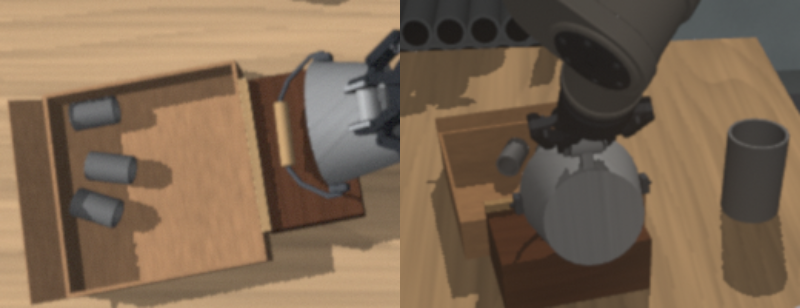

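>>> apply_moves(increments=[25,-8,0,5,0,25,-12,0,-3,0,25,-12,0,-5,0,25,-14,0,-5,0,25,-14,0,-5,0,25,-14,0,-3,0,25,-14,0,-2,0,25,-14,0,-1,0,25,-14,0,0,0,25,0,0,0,0])

```text
t: 31.95
eef_pos: [0.5446, -0.1462, 0.1857]
tool_rot: [-0.259, 0.604, 0.71, 0.253]
contact_force: [-0.2, -0.7, -0.5]
gripper_width: 0.415
```

```bash
python3 - <<'E'
from h import *
st();db()
im,d=read_camera("top"); im2,d=read_camera("side"); cv2.imwrite("pics/c19.png",np.hstack([cv2.resize(im[170:370,180:440],(400,308)),cv2.resize(im2[90:290,190:450],(400,308))]))
bar([(-108,65,3),(-124,26,3)])
E
```

```text
t 31.95 p [ 0.5446 -0.1462  0.1857] x [-0.137  0.727  0.673] y [0.989 0.143 0.047] z [-0.062  0.672 -0.738] F [-0.2 -0.7 -0.5] w 35.4 q [ 0.617  0.616 -0.192  1.653 -0.528  1.335  0.846]
ey,z,ex [-87.7  99.5   2.5]
25, -13.1, -1.1, 4, 0, 25, -13.1, -1.1, 4, 0, 25, -13.1, -1.1, 4, 0, 25, -12.7, -0.4, 6, 0, 25, -12.7, -0.4, 6, 0, 25, -12.7, -0.4, 6, 0
6 rows
```

View pics/c19.png

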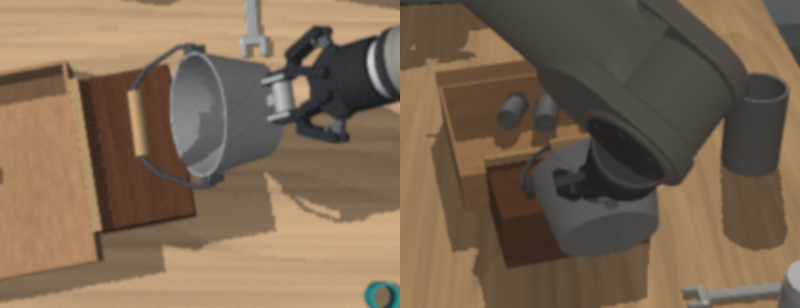

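>>> apply_moves(increments=[25,-13,-1,4,0,25,-13,-1,4,0,25,-13,-1,4,0,25,-13,0,6,0,25,-13,0,6,0,25,-13,0,6,0,25,0,0,0,0])

```text
t: 32.92
eef_pos: [0.5534, -0.1868, 0.108]
tool_rot: [-0.255, 0.604, 0.711, 0.253]
contact_force: [1.4, -3.5, -0.9]
gripper_width: 0.417
```

```bash
python3 - <<'E'
from h import *
st();db()
im,d=read_camera("top"); im2,d=read_camera("side"); cv2.imwrite("pics/c20.png",np.hstack([cv2.resize(im[170:370,180:440],(400,308)),cv2.resize(im2[90:290,190:450],(400,308))]))
E
```

```text
t 32.925 p [ 0.5534 -0.1868  0.108 ] x [-0.141  0.73   0.669] y [0.988 0.142 0.052] z [-0.057  0.669 -0.741] F [ 1.4 -3.5 -0.9] w 35.6 q [ 0.645  0.748 -0.174  1.61  -0.505  1.274  0.926]
ey,z,ex [-129.3   21.8    3.5]
```

View pics/c20.png

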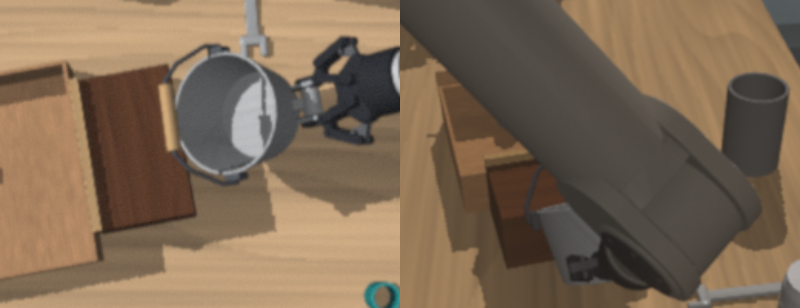

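Tilted only about 25° now. Gripping firmly, lifting and carrying it forward over the step.

>>> apply_moves(increments=[25,0,0,0,0,25,0,0,0,0,25,10,0,-10,0,25,13,0,-15,0,25,13,0,-15,0,25,13,0,-15,0,25,13,0,-15,0,25,0,0,0,0], squeeze=90)

```text
t: 34.02
eef_pos: [0.5483, -0.1859, 0.2115]
tool_rot: [-0.254, 0.602, 0.714, 0.253]
contact_force: [0.5, 0.7, -5.2]
gripper_width: 0.411
```

```bash
python3 - <<'E'
from h import *
st();db()
im,d=read_camera("top"); im2,d=read_camera("side"); cv2.imwrite("pics/c21.png",np.hstack([cv2.resize(im[170:370,180:440],(400,308)),cv2.resize(im2[90:290,190:450],(400,308))]))
bar([(-60,100,3),(-10,100,3),(10,85,2)])
E
```

```text
t 34.025 p [ 0.5483 -0.1859  0.2115] x [-0.147  0.73   0.667] y [0.987 0.148 0.056] z [-0.058  0.667 -0.743] F [ 0.5  0.7 -5.2] w 35.1 q [ 0.647  0.617 -0.173  1.575 -0.506  1.417  0.853]
ey,z,ex [-127.4  125.3   -1.3]
25, 11.4, -0.6, 20.7, 0, 25, 11.4, -0.6, 20.7, 0, 25, 11.4, -0.6, 20.7, 0, 25, 12.4, -0.7, 11.1, 0, 25, 12.4, -0.7, 11.1, 0, 25, 12.4, -0.7, 11.1, 0, 25, 2.4, -0.8, 12.2, 0, 25, 2.4, -0.8, 12.2, 0
8 rows
```

View pics/c21.png

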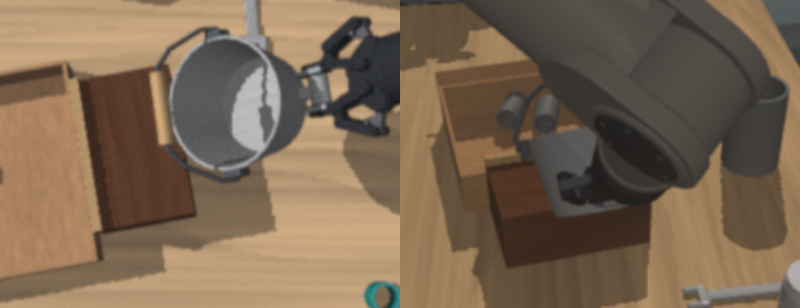

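>>> apply_moves(increments=[25,11,0,20,0,25,11,0,20,0,25,11,0,20,0,25,12,0,11,0,25,12,0,11,0,25,12,0,11,0,25,0,0,0,0])

```text
t: 35.0
eef_pos: [0.529, -0.069, 0.1816]
tool_rot: [-0.259, 0.603, 0.712, 0.251]
contact_force: [0.3, 0.3, -4.9]
gripper_width: 0.404
```

```bash
python3 - <<'E'
from h import *
st();db()
im,d=read_camera("top"); im2,d2=read_camera("side"); cv2.imwrite("pics/c22.png",np.hstack([cv2.resize(im[170:370,180:440],(400,308)),cv2.resize(im2[90:290,190:450],(400,308))]))
P=cloud("top",d)
# rim tilt: fit plane through grey points ring high
hsv=cv2.cvtColor(im,cv2.COLOR_BGR2HSV)
o=get_obs();p0=np.load("p0.npy")
S=np.array([.5034,.0148,.085]);ex=np.array([.982,.187,0]);ey=np.array([-.187,.982,0])
Q=np.stack([(P-S)@ex,(P-S)@ey,P[...,2]-.085],-1)
m=(d>0)&(abs(Q[...,0]-.007)<.012)&(hsv[...,1]<70)&(Q[...,1]>-.2)&(Q[...,1]<.15)&(Q[...,2]>-.02)
q=Q[m];q=q[np.argsort(q[:,1])];print((q[::6,1:]*1000).round().tolist())
E
```

```text
t 35.0 p [ 0.529  -0.069   0.1816] x [-0.139  0.728  0.671] y [0.988 0.147 0.046] z [-0.065  0.67  -0.74 ] F [ 0.3  0.3 -4.9] w 34.5 q [ 0.556  0.551 -0.234  1.786 -0.574  1.225  0.813]
ey,z,ex [-9.  95.4  1.6]
[[-200.0, 273.0], [-199.0, 275.0], [-199.0, 273.0], [-198.0, 276.0], [-198.0, 272.0], [-197.0, 264.0], [-197.0, 271.0], [-196.0, 272.0], [-195.0, 270.0], [-195.0, 270.0], [-194.0, 269.0], [-194.0, 267.0], [-193.0, 269.0], [-193.0, 265.0], [-192.0, 265.0], [-191.0, 262.0], [-191.0, 267.0], [-190.0, 257.0], [-190.0, 265.0], [-189.0, 267.0], [-188.0, 245.0], [-188.0, 260.0], [-187.0, 238.0], [-187.0, 246.0], [-186.0, 236.0], [-185.0, 239.0], [-185.0, 246.0], [-185.0, 262.0], [-184.0, 239.0], [-184.0, 239.0], [-183.0, 242.0], [-182.0, 246.0], [-182.0, 246.0], [-181.0, 241.0], [-181.0, 244.0], [-180.0, 244.0], [-179.0, 243.0], [-179.0, 244.0], [-178.0, 244.0], [-177.0, 249.0], [-176.0, 247.0], [-176.0, 240.0], [-175.0, 248.0], [-175.0, 238.0], [-174.0, 243.0], [-174.0, 239.0], [-173.0, 247.0], [-172.0, 240.0], [-172.0, 242.0], [-171.0, 244.0], [-171.0, 240.0], [-170.0, 241.0], [-16
[... 3562 characters left out ...]
 [30.0, 40.0], [31.0, 41.0], [32.0, 40.0], [33.0, 44.0], [34.0, 42.0], [34.0, 47.0], [35.0, 44.0], [36.0, 49.0], [37.0, 43.0], [38.0, 49.0], [39.0, 45.0], [40.0, 44.0], [41.0, 49.0], [41.0, 52.0], [42.0, 50.0], [43.0, 56.0], [44.0, 51.0], [44.0, 53.0], [45.0, 54.0], [46.0, 54.0], [47.0, 57.0], [48.0, 52.0], [49.0, 57.0], [49.0, 60.0], [50.0, 58.0], [51.0, 65.0], [52.0, 60.0], [53.0, 66.0], [54.0, 65.0], [54.0, 63.0], [55.0, 65.0], [56.0, 66.0], [57.0, 68.0], [58.0, 65.0], [59.0, 68.0], [59.0, 72.0], [60.0, 67.0], [61.0, 72.0], [61.0, 71.0], [62.0, 72.0], [63.0, 74.0], [64.0, 70.0], [65.0, 72.0], [65.0, 73.0], [66.0, 77.0], [67.0, 74.0], [67.0, 79.0], [68.0, 74.0], [69.0, 75.0], [70.0, 72.0]]
```

View pics/c22.png

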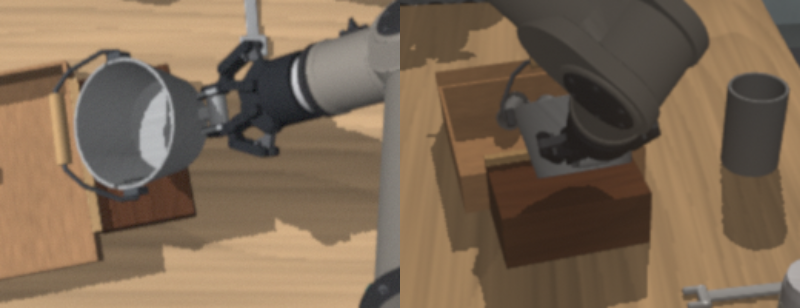

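The pail is held at about 35° tilt, its foot corner ≈ 12 mm past the step centre. Shifting it forward over the step and setting the corner down.

```bash
python3 - <<'E'
from h import *
bar([(29,95,2),(29,82,2)])
E
```

```text
25, 14.9, -1.7, 13.5, 0, 25, 14.9, -1.7, 13.5, 0, 25, -4.4, -0.3, 4.8, 0, 25, -4.4, -0.3, 4.8, 0
4 rows
```

>>> apply_moves(increments=[25,15,-1,13,0,25,14,-1,12,0,25,-5,0,5,0,25,-5,0,5,0,25,0,0,0,0])

```text
t: 35.72
eef_pos: [0.5231, -0.0333, 0.1677]
tool_rot: [-0.257, 0.605, 0.711, 0.252]
contact_force: [0.7, 1.2, -2.1]
gripper_width: 0.407
```

```bash
python3 - <<'E'
from h import *
st();db()
bar([(29,80,1),(18,67,1),(8,49,1),(0,30,1),(-4.5,13,1),(-6.4,-1,1)])
E
```

```text
t 35.725 p [ 0.5231 -0.0333  0.1677] x [-0.137  0.73   0.67 ] y [0.989 0.142 0.047] z [-0.061  0.669 -0.741] F [ 0.7  1.2 -2.1] w 34.8 q [ 0.525  0.541 -0.256  1.848 -0.603  1.151  0.806]
ey,z,ex [27.1 81.6  2.5]
25, 0.3, -2.7, 2.2, 0, 25, -16.9, -0.1, 2.3, 0, 25, -19.5, -0.4, 6.7, 0, 25, -18.7, -0.5, 8.7, 0, 25, -14.7, -0.6, 9.6, 0, 25, -10.8, -0.6, 9.1, 0
6 rows
```

The corner is touching (Fz has dropped to −2). Loosening the grip and lowering the lug along the arc, in half steps.

>>> apply_moves(increments=[25,0,0,0,0,25,0,0,0,0,25,-8,0,2,0,25,-9,0,2,0,25,-10,0,3,0,25,-10,0,4,0,25,-9,0,4,0,25,-9,0,4,0,25,-7,0,5,0,25,0,0,0,0], squeeze=20)

```text
t: 36.98
eef_pos: [0.5315, -0.0639, 0.111]
tool_rot: [-0.26, 0.604, 0.709, 0.256]
contact_force: [-0.5, -0.6, 2.6]
gripper_width: 0.409
```

```bash
python3 - <<'E'
from h import *
st();db()
im,d=read_camera("top"); im2,d2=read_camera("side"); cv2.imwrite("pics/c23.png",np.hstack([cv2.resize(im[170:370,180:440],(400,308)),cv2.resize(im2[90:290,190:450],(400,308))]))
bar([(-4.5,13,1),(-6.4,-1,2)])
E
```

```text
t 36.975 p [ 0.5315 -0.0639  0.111 ] x [-0.137  0.723  0.677] y [0.989 0.141 0.049] z [-0.06   0.676 -0.734] F [-0.5 -0.6  2.6] w 34.9 q [ 0.555  0.653 -0.241  1.817 -0.59   1.111  0.881]
ey,z,ex [-4.5 24.8  5. ]
25, -8.4, -5.7, 8.6, 0, 25, -5.4, -0.3, 4.5, 0, 25, -5.4, -0.3, 4.5, 0
3 rows
```

View pics/c23.png

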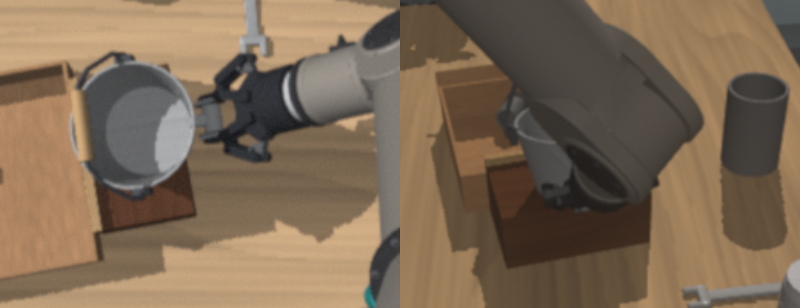

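>>> apply_moves(increments=[25,-6,0,5,0,25,-6,0,5,0,25,-6,0,5,0,25,-5,0,5,0,25,0,0,0,0])

```text
t: 37.7
eef_pos: [0.5351, -0.0687, 0.0826]
tool_rot: [-0.259, 0.603, 0.709, 0.257]
contact_force: [-2.3, -1.4, 5.9]
gripper_width: 0.408
```

```bash
python3 - <<'E'
from h import *
st();db()
E
```

```text
t 37.7 p [ 0.5351 -0.0687  0.0826] x [-0.138  0.723  0.677] y [0.989 0.14  0.052] z [-0.057  0.677 -0.734] F [-2.3 -1.4  5.9] w 34.9 q [ 0.558  0.701 -0.239  1.811 -0.59   1.076  0.909]
ey,z,ex [-9.9 -3.6  7.6]
```

The pail is seated (Fz +6). Opening and backing straight out.

>>> apply_moves(increments=[40,0,0,0,0,50,0,0,0,0,58,0,0,0,0,58,0,0,-8,0,58,0,0,-20,0,58,0,0,-30,0,58,0,0,-40,0,58,0,0,-50,0,58,0,0,-50,0,58,0,0,0,0])

```text
t: 38.95
eef_pos: [0.5466, -0.2079, 0.232]
tool_rot: [-0.257, 0.604, 0.71, 0.255]
contact_force: [-0.0, 0.3, -0.2]
gripper_width: 0.677
```

```bash
python3 - <<'E'
from pail import *
st()
look("24",(.511,.0),.1735)
im=cv2.imread("pics/t24.png");im2=cv2.imread("pics/s24.png")
cv2.imwrite("pics/c24.png",np.hstack([cv2.resize(im,(400,300)),cv2.resize(im2,(400,300))]))
cv2.imwrite("pics/c24b.png",np.hstack([cv2.resize(im[190:340,70:330],(400,231)),cv2.resize(im2[90:290,190:450],(400,308))[:231]]))
E
```

```text
t 38.95 p [ 0.5466 -0.2079  0.232 ] x [-0.138  0.726  0.674] y [0.989 0.14  0.052] z [-0.057  0.674 -0.737] F [-0.   0.3 -0.2] w 57.8 q [ 0.667  0.616 -0.16   1.529 -0.502  1.48   0.847]
side rim [0.5229 0.0018] 332
 lug 270 [ 0.5334 -0.0871  0.1065]  yaw 6.7
top rim [0.5209 0.0029] 609
 lug 219 [ 0.5316 -0.0832  0.1076]  yaw 7.0
```

View pics/c24.png

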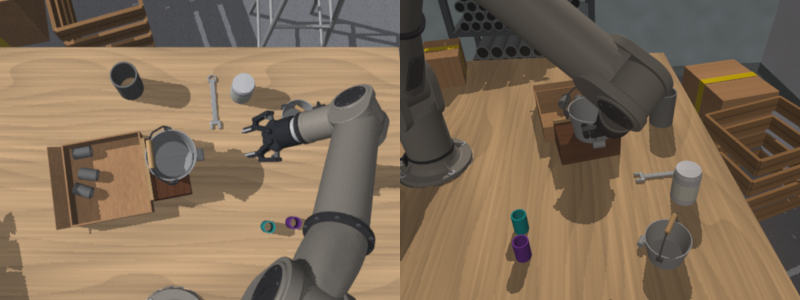

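View pics/c24b.png

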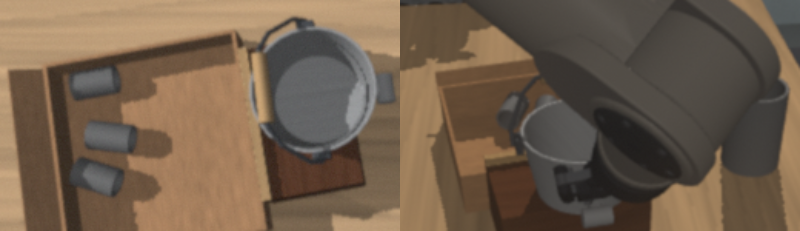

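```bash
python3 - <<'E'
from h import *
im,d=read_camera("top"); P=cloud("top",d); hsv=cv2.cvtColor(im,cv2.COLOR_BGR2HSV)
r=np.hypot(P[...,0]-.522,P[...,1]-.0025); m=(d>0)&(abs(r-.075)<.0035)&(P[...,2]>.155)&(P[...,2]<.195)&(hsv[...,1]<70)
q=P[m]; A=np.c_[q[:,:2]-[.522,.0025],np.ones(len(q))]; s=np.linalg.lstsq(A,q[:,2],rcond=None)[0]; print("rim plane slope deg",np.degrees(s[:2]).round(2),"h",s[2].round(4),len(q))
S=np.array([.5034,.0148,0]);C=S+.21*np.array([-.187,.982,0])
for r in outline_of("top","coupling1_mid"):
    Q=P[r["pixels"]&(d>0)]; print(round(r["p"],2),r["extent"],np.median(Q,0).round(3), ((np.median(Q,0)-C)@np.array([[.982,.187,0],[-.187,.982,0]]).T).round(3))
old=np.load("top0.npz")["P"]
for t in ("tin_mid","offcut_mid","wrench_grip"):
    for r in outline_of("top",t)[:1]: Q=P[r["pixels"]&(d>0)]; print(t,r["extent"],np.median(Q,0).round(3))
E
```

```text
rim plane slope deg [-0.18 -0.4 ] h 0.1719 597
0.91 [131.4, 306.6, 34.2, 24.9] [0.423 0.299 0.039] [-0.026  0.085]
0.88 [468.1, 357.9, 24.5, 20.1] [ 0.322 -0.385  0.042] [-0.252 -0.568]
0.73 [429.5, 364.7, 23.7, 20.6] [ 0.31  -0.304  0.048] [-0.25  -0.487]
0.55 [191.9, 287.8, 234.5, 159.0] [0.447 0.227 0.005] [-0.015  0.009]
tin_mid [386.4, 142.3, 41.4, 47.0] [ 0.753 -0.22   0.105]
offcut_mid [203.5, 129.2, 51.0, 61.4] [0.79  0.164 0.08 ]
wrench_grip [343.3, 162.4, 23.4, 90.6] [ 0.725 -0.128  0.005]
```

```bash
python3 -c "
from station import *
print(hand_in())"
```

```text
the job is handed in; nothing more can be done
None
```

The job is handed in at about 39 s. The three couplings are in the carton and the empty pail stands upright on the step, with the gripper clear of everything.

**What I did:**
1. I carried the full pail by its bail to the step, stood it lug away from the carton and let go.
2. I slanted the tool by pushing past the arm's reach limit, because the moves allow no tilt. Then I pinched the lug and tipped the pail over the batten.
3. I rolled the empty pail back up against the step's rear edge, set it on the step and backed off.

**Last checks:**
- **Couplings:** all three are visible lying on the carton floor in the last top picture. The network itself reported only one of them there, so I counted them by eye.
- **Pail:** its rim is level to 0.4°. It stands about 16 mm sideways and 16 mm back from the marked place, so part of its foot overhangs the rear edge. Its bail leans towards the carton.
- **Bystanders:** the tin and offcut read as at the start. The wrench's median point came out 10 mm different, but its outline is at the same pixels, so I take it as unmoved. The purple and turquoise tubes are also where they were.
- **Forces:** the largest wrist force I read was about 60 N, when setting the full pail down.

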